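# Clean, level and zero the bench scale, then load the connecting rods

### The job

Get the bench scale ready and load it: sweep the scrap off its pan into the black tray beside it with the red brush (do not touch scrap on the pan with the fingers), set the brush back on its rubber mat bristles down, and turn the two foot screws until the vial's bubble lies inside the ring. With the pan empty, press the blue zero key, then lay every connecting rod flat on the pan, side by side, and leave the scale level. Do not disturb the piston, valve spring and jar.

Things in the scene. Friction and masses are not known exactly. Their poses are not given: they have to be found in the camera images.
- scale: Grey bench scale, 265 mm deep. Origin on the bench under its middle; -x is its front (near the robot), +y its left. Fixed rear foot at x 100, y 0 mm; two foot screws in front. The front 80 mm is a dark deck 70 mm high with display, bubble vial (middle) and zero key (right); behind it is the pan. Only the housing tilts, about 1 degree, so heights given here vary by 2 mm.
- screw_left_grip (a point): Left foot screw, on its axis 90 mm above the bench, at x -105, y +150 mm of the scale. Round black knob 40 mm across, 70 to 100 mm above the bench; ear below it 61 mm high. Clockwise from above raises this corner, 3 mm a turn (the knob keeps its height). Range 4.5 rad either way of its middle; starts up to 4.2 rad from level; stays where left (0.1 N m); needs regrasps.
- screw_right_grip (a point): The same on the right foot screw, at x -105, y -150 mm of the scale; clockwise from above raises the right corner.
- bubble (a point): Centre of the pale round bubble, 18 mm across. It runs to the high side: 1 rad clockwise on a screw moves it 3.65 mm, at right angles to the line through the rear foot and the other screw, towards the turned one: in the scale's frame along (-0.59, +0.81) for the left screw, (-0.59, -0.81) for the right one.
- vial (a point): Centre of the green bull's-eye vial, 74 mm across, 80 mm above the bench, at x -105, y 0 of the scale. The thin black ring on it is 26 mm across; the scale is level when the bubble lies inside the ring (centres within 4 mm).
- pan: Flat stainless pan, 180 mm (x) by 220 mm (y), no rim. Origin at the centre of its top face, 86 mm above the bench, at x +30, y 0 of the scale; axes as the scale.
- zero_key (a joint): Travel of the blue round zero key, 24 mm across: 0 up, 0.005 m fully down (4 N); it springs back. It counts as pressed past 0.003 m.
- zero_key_top (a point): Centre of the zero key's top face, about 82 mm above the bench, at x -105, y -66 mm of the scale.
- tray: Black open scrap tray, fixed, 190 mm (x) by 170 mm (y), walls 40 mm high and 4 mm thick, floor 4 mm. It stands along the pan's right-hand (-y) edge and reaches 25 mm under it. Origin at the centre of its underside.
- mat: Black rubber mat on the bench, fixed, 220 mm (x) by 120 mm (y), 4 mm thick. Origin at the centre of its underside.
- brush: Red scrub brush with a bar handle on top, 0.22 kg. Origin at the middle of the bristles' underside, z up, x along the brush. Stiff bristles 150 by 60 mm, 24 mm tall; plastic back 160 by 66 mm up to 42 mm; handle bar along x, 115 mm long, 22 mm wide, from 68 to 88 mm up, with a post at each end (x +-50 mm).
- scrap_plug: Rusty round core plug, 40 mm across, 14 mm tall, 50 g. Scrap that starts on the pan; origin at the middle of its underside. May be absent.
- scrap_cast: Dark broken chunk of casting, 46 by 30 by 24 mm with a knob on top, 90 g. Scrap that starts on the pan; origin at the middle of its underside. May be absent.
- scrap_bolt: Stub of a bolt, 60 mm long along x, hex head 22 mm at -x, shank 12 mm, 60 g. Scrap that starts on the pan; origin at the middle of its underside. May be absent.
- scrap_guide: Tan piece of a plastic chain guide, 66 by 22 mm, 10 to 16 mm tall, 30 g. Scrap that starts on the pan; origin at the middle of its underside. May be absent.
- rod_1: Steel connecting rod lying flat, 149 mm long along its x, 20 mm thick, 0.3 kg. Origin on the underside at its centre of mass. Big end (60 mm wide) centred at x -36 mm, small end (32 mm wide) at x +69 mm; between them, x -5 to +50 mm, the straight beam is 20 mm wide in y (2 to 18 mm up). Either face may lie down. May be absent.
- rod_2: Steel connecting rod lying flat, 149 mm long along its x, 20 mm thick, 0.3 kg. Origin on the underside at its centre of mass. Big end (60 mm wide) centred at x -36 mm, small end (32 mm wide) at x +69 mm; between them, x -5 to +50 mm, the straight beam is 20 mm wide in y (2 to 18 mm up). Either face may lie down. May be absent.
- rod_3: Steel connecting rod lying flat, 149 mm long along its x, 20 mm thick, 0.3 kg. Origin on the underside at its centre of mass. Big end (60 mm wide) centred at x -36 mm, small end (32 mm wide) at x +69 mm; between them, x -5 to +50 mm, the straight beam is 20 mm wide in y (2 to 18 mm up). Either face may lie down. May be absent.
- piston: Bystander, not to be moved: aluminium piston standing on its skirt, 90 mm across, 62 mm tall. Origin at the middle of its underside.
- valve_spring: Bystander, not to be moved: upright valve spring, 36 mm across, 52 mm tall. Origin at the middle of its underside.
- bolt_jar: Bystander, not to be moved: jar with a yellow lid, 72 mm across, 75 mm tall. Origin at the middle of its underside.
There are look-alikes about, which are no part of the job. Leave any yellow look-alike of the rod_3 alone.

How it is judged:
By the outcome, as a careful person would: the job done as asked, in the order asked, and still so for the second after the job is handed in, with the robot touching nothing.
Of scrap_plug, scrap_cast, scrap_bolt, scrap_guide only 2 to 4 are there at a start; the rules pass over those that are not, and their reading is None.
Of rod_1, rod_2, rod_3 only 2 to 3 are there at a start; the rules pass over those that are not, and their reading is None.
At some moment in a run one of rod_1, rod_2, rod_3 may be knocked a few centimetres aside while the robot is not near it.
Once in a run the grip may slacken for a moment while it holds something.
It also fails if it takes over 208 s, if anything falls off the work surface, if the arm or the gripper's body presses on something with over 40 N, if the wrist force passes 120 N, or if a joint passes its speed limit or range.

### The arm

A 6-joint arm with a two-finger parallel gripper is mounted at the origin on the work surface. World frame = base frame: x ahead of the robot, y to its left, z up, the work surface at z = 0. Lengths are in m, angles in rad, forces in N, time in s.
With the tool pointing down it reaches from about 0.3 to 0.75 m from the base axis. Payload 8.5 kg.
Tool frame: the origin (TCP) lies at the very end of the fingers, on their centre line; the grasp point (between the pads) lies 19 mm behind it (pinch_z is the z of the grasp point in the tool frame, in m); z points along the fingers, y is the line along which they close (so a half turn about z gives the same grasp; the last joint's range is limited). The gripper opens to 85 mm and grips with 20 to 120 N. Pads are 22 mm wide; open, the fingers measure 114 mm over their backs; the gripper's body (76 mm by 85 mm) begins 54 mm behind the grasp point. The pads swing forward as they close: fully open they stand 13 mm farther back than shut.
Start: joints at [-1.325, 0.381, 1.297, -0, 1.464, -0.215], TCP at [0.245, -0.493, 0.231] pointing down, gripper open.
Joint ranges: [-3.11, 3.11], [-0.89, 2.33], [0.22, 2.48], [-1.42, 4.56], [0.17, 2.85], [-2.88, 2.88]. Speed limits (rad/s): [2.39, 2.39, 3.14, 3.14, 3.14, 3.14].

### API

Orientations are given as a 3x3 rotation matrix whose columns are the frame's x, y, z axes.
In Python, from station import * gives the robot as it stands.
- The arm moves only by the tool step_arm, never from a script. Its argument "motion" is a list of rows, each a list of 7 numbers: the shift along the tool's x, y, z in mm, then the turn, a rotation vector about the tool's x, y, z in rad, then the finger opening in mm, from 0 to 85.4. In form: [[x, y, z, rx, ry, rz, jaw], ...]. A call has 1 to 5 rows; each row shifts and turns the commanded pose from where the row before left it, along the tool's axes as they then stand; what a row does not reach is not made up. A row lasts 1/10 s, in which the tool goes at most 50 mm and 8.59 degrees, less where a joint would pass 70% of its speed; a pose out of reach is approached as far as the arm can. A call with a gripper value outside its range is refused whole. The fingers move at their own pace and stop on an object; "force" is the grip in N (left out, the last holds). Time passes only in rows, so rows that do not move let the fingers close. It gives the time, the measured TCP pose, the force, the opening and the grip force at its end, in the units of the state.
- read_state(): the state, without advancing time (a new reading comes with each control period).
- read_camera(name): name is "scene" or "top" or "wrist"; returns the picture (384x512x3 uint8, red, green, blue); there is no depth.
- get_calibration(name): a dict with "fx", "fy", "cx", "cy" (pixels), "pose" (4x4, takes a point from camera to world coordinates). Camera axes: x right, y down, z forward; pixel columns grow to the right and rows downward; lengths in m; the calibration is good to about 2 mm. A picture is of the moment at which its call begins: read the wrist's pose just before it. get_calibration takes no time and is no camera call; for the wrist camera it gives the pose at the moment of the call.
- close_job(): hands the job in; it is judged then, once.
Trained networks look in the newest picture that a camera, given by its name, has taken for a name from the list of things; names that differ only in an ending like _2 or _b are one class to them, and where a whole thing is asked for, a point or a joint stands for the part that bears it (a point fixed in the world has none). Each returns a list of dicts, best first, with "confidence" (0 to 1); they miss things now and then, are a little off and sometimes report something else, mostly with a low value. They report only what shows in the picture. A call takes as long as a camera call. They do not tell look-alikes from the thing itself.
- look_for(label, camera): "pixel" ([column, row] in pixels, amid what is visible of it).
- place_of(label, camera): "pixel" ([column, row] in pixels: a listed point, or the origin of a listed thing).
The state is a dict: "t": time; "qpos": joint angles; "qd": joint speeds; "effort": joint torques, N m; "tcp_pos": TCP position; "tcp_rot": TCP orientation; "wrist_force": force on the tool from outside, world axes, zero at the start; "wrist_torque": the same for the moment, N m; "grip_width": opening from 0.0 (shut) to 1.0 (fully open); "gripper_force": force on a finger pad.
Only numpy, scipy, OpenCV 4.12 (cv2) and the standard library are available. Lean on these libraries where they do the work, as an engineer would, in place of code of your own. Each camera call takes 0.05 s, during which the arm holds its last target. There are 200 camera calls.

## Working session

There is one attempt and no reset: what is moved stays moved. The work goes in short steps, Python scripts to look and compute and a tool call to move; the robot and the scene stay as the last step left them, time stands still between calls to the robot, and variables do not carry over. Pictures are saved under pics/ and viewed, at most 14 in all, crops included, and the job is handed in when it is done.

Besides the shell and the picture viewer there is one more tool, called after "Request:" as name(argument=value, ...) on one line, values as JSON. step_arm: Moves the arm, as the interface text tells. Its arguments: {"type":"object","properties":{"motion":{"type":"array","items":{"type":"array","items":{"type":"number"}}},"force":{"type":"number"}},"required":["motion"]}

```bash
ls; mkdir -p pics; cat > h.py <<'E'
from station import *
import numpy as np, cv2
def cal(c):
    k=get_calibration(c); return k, np.array(k["pose"])
def ray(px,z,c):
    k,P=cal(c); d=P[:3,:3]@np.array([(px[0]-k["cx"])/k["fx"],(px[1]-k["cy"])/k["fy"],1]); o=P[:3,3]
    return o+d*(z-o[2])/d[2]
def proj(p,c):
    k,P=cal(c); q=P[:3,:3].T@(np.array(p)-P[:3,3]); return [k["fx"]*q[0]/q[2]+k["cx"],k["fy"]*q[1]/q[2]+k["cy"]]
def snap(c,name=None):
    im=np.array(read_camera(c)); 
    if name: cv2.imwrite(f"pics/{name}.png",im[:,:,::-1])
    return im
E
python3 - <<'E'
from h import *
np.set_printoptions(precision=3,suppress=True)
a=snap("top");b=snap("scene")
cv2.imwrite("pics/a.png",cv2.resize(a,(800,600))[:,:,::-1]);cv2.imwrite("pics/b.png",cv2.resize(b,(800,600))[:,:,::-1])
for c in("top","scene"):
    k,P=cal(c);print(c,k["fx"],k["cx"],k["cy"]);print(P)
Z=dict(screw_left_grip=.09,screw_right_grip=.09,vial=.08,bubble=.08,pan=.086,zero_key_top=.082,tray=0,mat=0,brush=.004,scrap_plug=.086,scrap_cast=.086,scrap_bolt=.086,scrap_guide=.086,rod_1=0,piston=0,valve_spring=0,bolt_jar=0)
for n,z in Z.items():
    for r in place_of(n,"top")[:5]:
        if r["confidence"]>.2: print(n,r["pixel"],round(r["confidence"],2),ray(r["pixel"],z,"top"))
print(read_state())
E
```

```text
pics
top 482.37671997284986 261.06000799605397 190.3305290589784
[[-0.015 -0.991  0.134  0.289]
 [-1.     0.012 -0.023  0.033]
 [ 0.021 -0.134 -0.991  1.504]
 [ 0.     0.     0.     1.   ]]
scene 383.29725684216373 257.90876816440954 191.95060444746755
[[ 0.426  0.773 -0.471  0.97 ]
 [ 0.905 -0.37   0.211 -0.213]
 [-0.011 -0.516 -0.857  0.946]
 [ 0.     0.     0.     1.   ]]
screw_left_grip [223.3, 190.0] 0.45 [0.482 0.112 0.09 ]
screw_right_grip [322.8, 197.5] 0.74 [ 0.456 -0.182  0.09 ]
screw_right_grip [274.4, 164.2] 0.54 [ 0.558 -0.041  0.09 ]
screw_right_grip [289.1, 159.7] 0.35 [ 0.571 -0.085  0.09 ]
vial [271.6, 194.9] 0.82 [ 0.467 -0.031  0.08 ]
pan [274.2, 149.4] 0.85 [ 0.604 -0.041  0.086]
pan [145.6, 156.2] 0.39 [0.587 0.343 0.086]
zero_key_top [293.8, 198.1] 0.43 [ 0.456 -0.097  0.082]
tray [325.4, 160.4] 0.94 [ 0.585 -0.208  0.   ]
tray [180.0, 189.7] 0.32 [0.497 0.252 0.   ]
mat [371.5, 213.3] 0.94 [ 0.415 -0.348  0.   ]
mat [123.4, 206.4] 0.68 [0.446 0.428 0.   ]
mat [288.0, 195.5] 0.4 [ 0.474 -0.086  0.   ]
mat [275.2, 197.3] 0.25 [ 0.469 -0.046  0.   ]
mat [187.1, 14
[... 560 characters left out ...]
 [0.602 0.358 0.   ]
valve_spring [374.7, 212.9] 0.66 [ 0.416 -0.358  0.   ]
valve_spring [197.1, 226.6] 0.39 [0.38  0.199 0.   ]
bolt_jar [187.9, 137.9] 0.68 [0.663 0.229 0.   ]
{'t': 0.95, 'qpos': array([-1.325,  0.381,  1.297,  0.   ,  1.464, -0.215]), 'qd': array([ 0.001, -0.001, -0.001,  0.001, -0.001, -0.002]), 'effort': array([  0.001, -44.832, -23.147,  -0.   ,   0.001,   0.   ]), 'tcp_pos': array([ 0.245, -0.493,  0.231]), 'tcp_rot': array([[ 0.896,  0.445,  0.   ],
       [ 0.445, -0.896, -0.   ],
       [ 0.   ,  0.   , -1.   ]]), 'wrist_force': array([ 0.58 ,  0.663, -1.062]), 'wrist_torque': array([-0.02 ,  0.016,  0.   ]), 'gripper_force': 0.0, 'grip_width': 0.9987719996790609}
```

```bash
python3 - <<'E'
import cv2
a=cv2.imread("pics/a.png");
c=cv2.resize(a[150:450,140:640],(800,480),interpolation=cv2.INTER_CUBIC);cv2.imwrite("pics/a2.png",c)
E
```

```text
(no output)
```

View pics/a2.png

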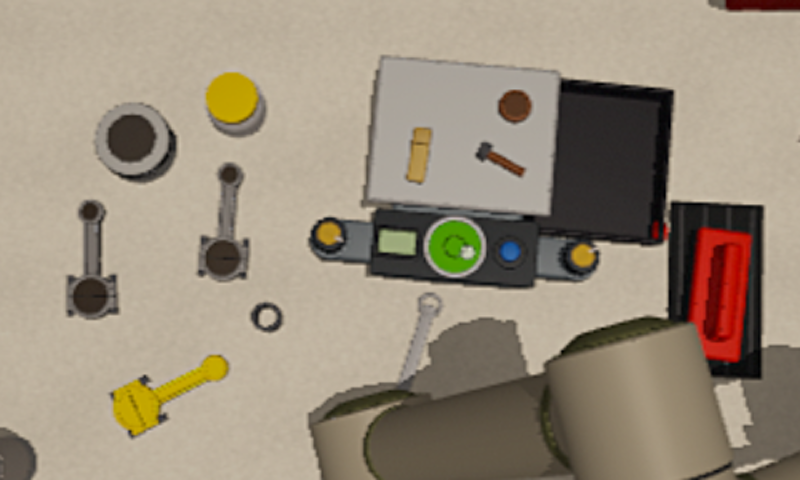

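View pics/b.png

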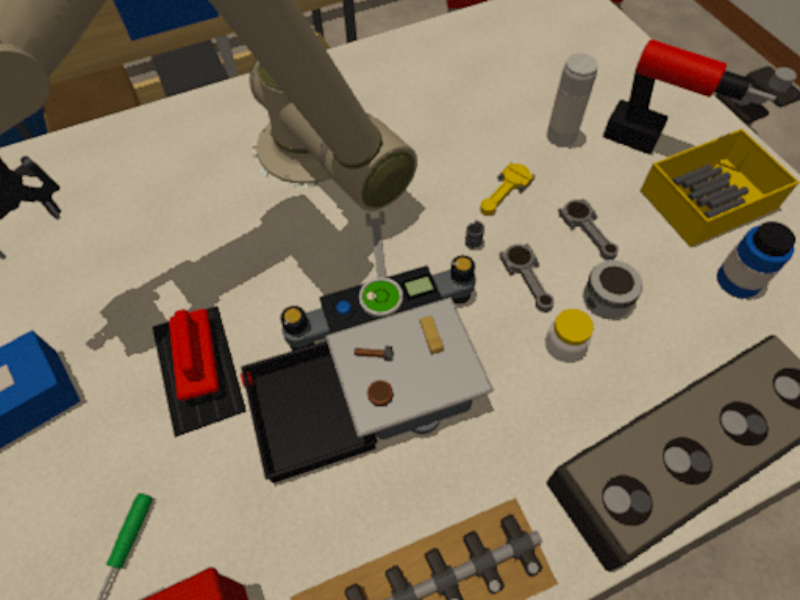

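Top view: two steel rods at (92,297) and (222,258) in the crop, the yellow look-alike at (160,395), the spring at (267,317) and the brush on its mat at (720,290). On the pan are the plug (515,105), guide (419,153) and bolt (500,160). The arm may be hiding more. I'll move above the brush and look from close by.

Request:
step_arm(motion=[[43,-10,-10,0,0,0,60],[43,-10,-10,0,0,0,60],[43,-10,-10,0,0,0,60],[43,-9,-10,0,0,0,60],[42,-9,-10,0,0,0,60]])

```text
t: 1.45
tcp_pos: [0.4161, -0.3531, 0.2819]
tcp_rot: [[0.896, 0.445, 0.0], [0.445, -0.896, -0.0], [0.0, 0.0, -1.0]]
wrist_force: [0.6, -0.0, -0.6]
grip_width: 0.703
gripper_force: 0.0
```

Request:
step_arm(motion=[[0,0,0,0,0,0.135,60],[0,0,0,0,0,0.135,60],[0,0,0,0,0,0.135,60],[0,0,0,0,0,0.135,60],[0,0,0,0,0,0,60]])

```text
t: 1.95
tcp_pos: [0.4149, -0.3544, 0.2813]
tcp_rot: [[0.997, -0.08, 0.0], [-0.08, -0.997, 0.0], [0.0, -0.0, -1.0]]
wrist_force: [-0.9, 0.2, -0.6]
grip_width: 0.703
gripper_force: 0.0
```

```bash
cat >> h.py <<'E'
np.set_printoptions(precision=3,suppress=True)
def go(p,yaw=None):
    "shift in tool axes (mm) to world point p, and turn"
    s=read_state();R=np.array(s["tcp_rot"]);d=R.T@(np.array(p)-s["tcp_pos"])*1000
    y0=np.arctan2(R[1,0],R[0,0]); print("tcp",np.array(s["tcp_pos"]),"yaw",round(y0,3),"shift",d.round(1), "" if yaw is None else ("turn_z",round((y0-yaw+np.pi/2)%np.pi-np.pi/2,3)),"t",round(s["t"],1))
E
python3 - <<'E'
from h import *
im=snap("wrist");cv2.imwrite("pics/w1.png",im[:,:,::-1]);k,P=cal("wrist");print(P,k["fx"])
h=cv2.cvtColor(im,cv2.COLOR_RGB2HSV);m=(((h[...,0]<8)|(h[...,0]>172))&(h[...,1]>150)&(h[...,2]>60)).astype(np.uint8)
n,l,st,ce=cv2.connectedComponentsWithStats(m);i=1+np.argmax(st[1:,4]);print(st[i],ce[i])
q=np.argwhere(l==i)[:,::-1].astype(np.float32);print(cv2.minAreaRect(q))
for nme,z in(("brush",.004),("mat",0)):
  for r in place_of(nme,"wrist")[:2]: print(nme,r["pixel"],r["confidence"],ray(r["pixel"],z,"wrist"))
print(read_state()["tcp_pos"],read_state()["qpos"],read_state()["t"])
E
```

```text
[[-0.076 -0.953 -0.293  0.49 ]
 [-0.997  0.073  0.022 -0.36 ]
 [ 0.     0.294 -0.956  0.425]
 [ 0.     0.     0.     1.   ]] 305.79107135377683
[ 232   99   63  128 6715] [261.903 161.614]
((263.0372009277344, 162.80557250976562), (56.294273376464844, 126.14054870605469), 3.066485643386841)
brush [258.9, 161.7] 0.84 [ 0.41  -0.352  0.004]
[ 0.415 -0.354  0.281] [-0.924  0.343  1.212  0.     1.587  0.723] 2.1
```

View pics/w1.png

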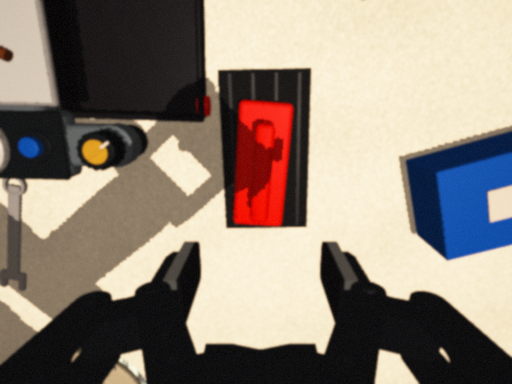

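```bash
cat >> h.py <<'E'
def back(q,z,c):
    k,P=cal(c); q=np.asarray(q,float); d=np.c_[(q[:,0]-k["cx"])/k["fx"],(q[:,1]-k["cy"])/k["fy"],np.ones(len(q))]@P[:3,:3].T; o=P[:3,3]
    return o+d*((z-o[2])/d[:,2])[:,None]
E
python3 - <<'E'
from h import *
im=cv2.imread("pics/w1.png")[:,:,::-1];h=cv2.cvtColor(im.copy(),cv2.COLOR_RGB2HSV);m=(((h[...,0]<8)|(h[...,0]>172))&(h[...,1]>150)&(h[...,2]>60)).astype(np.uint8)
n,l,st,ce=cv2.connectedComponentsWithStats(m);i=1+np.argmax(st[1:,4]);q=np.argwhere(l==i)[:,::-1]
w=back(q,.046,"wrist")[:,:2];print(cv2.minAreaRect((w*1000).astype(np.float32)))
# handle? top camera
k=(np.abs(im.astype(int).max(2)-0)<45)&(np.indices(im.shape[:2])[1]>218)&(np.indices(im.shape[:2])[1]<312)&(np.indices(im.shape[:2])[0]<229)&(np.indices(im.shape[:2])[0]>66)
m2=((k|(l==i))).astype(np.uint8);n,l2,st,ce=cv2.connectedComponentsWithStats(m2);j=1+np.argmax(st[1:,4]);w=back(np.argwhere(l2==j)[:,::-1],.004,"wrist")[:,:2];print("mat",cv2.minAreaRect((w*1000).astype(np.float32)))
go([.412,-.352,.15],0)
E
```

```text
((411.32049560546875, -355.4505310058594), (67.82258605957031, 161.00083923339844), 81.51753997802734)
mat ((419.91827392578125, -360.7443542480469), (115.7071304321289, 215.1311492919922), 86.6366958618164)
tcp [ 0.415 -0.354  0.281] yaw -0.076 shift [ -3.   -2.3 131.3] ('turn_z', np.float64(-0.076)) t 2.1
```

The brush measures 161x68 mm, which matches. Its centre is (0.411,-0.3555) with yaw -0.148. I'll grasp the bar now.

Request:
step_arm(motion=[[-4,1,20,0,0,0.072,60],[0,0,45,0,0,0,60],[0,0,45,0,0,0,60],[0,0,45,0,0,0,60],[0,0,35,0,0,0,60]])

```text
t: 2.6
tcp_pos: [0.4103, -0.3546, 0.0891]
tcp_rot: [[0.989, -0.148, -0.001], [-0.148, -0.989, 0.001], [-0.001, -0.001, -1.0]]
wrist_force: [0.1, -0.7, 0.0]
grip_width: 0.705
gripper_force: 0.0
```

Request:
step_arm(motion=[[0,0,18,0,0,0,60],[0,0,10,0,0,0,60],[0,0,0,0,0,0,10],[0,0,0,0,0,0,10],[0,0,0,0,0,0,10]], force=80)

```text
t: 3.1
tcp_pos: [0.4113, -0.3559, 0.0648]
tcp_rot: [[0.989, -0.15, 0.002], [-0.15, -0.989, -0.002], [0.002, 0.002, -1.0]]
wrist_force: [1.3, -0.2, -1.1]
grip_width: 0.246
gripper_force: 78.2
```

Request:
step_arm(motion=[[0,0,0,0,0,0,5],[0,0,0,0,0,0,5],[0,0,-10,0,0,0,5],[0,0,-10,0,0,0,5],[0,0,0,0,0,0,5]])

```text
t: 3.6
tcp_pos: [0.4113, -0.3556, 0.085]
tcp_rot: [[0.989, -0.15, 0.002], [-0.15, -0.989, -0.002], [0.002, 0.002, -1.0]]
wrist_force: [-1.0, 0.1, -2.6]
grip_width: 0.243
gripper_force: 78.7
```

Request:
step_arm(motion=[[0,0,-40,0,0,0,5],[0,0,-45,0,0,0,5],[0,0,-40,0,0,0,5],[0,0,0,0,0,0,5]])

```text
t: 4.0
tcp_pos: [0.412, -0.3565, 0.2137]
tcp_rot: [[0.989, -0.15, 0.006], [-0.15, -0.989, -0.008], [0.007, 0.007, -1.0]]
wrist_force: [0.6, -0.8, -2.8]
grip_width: 0.247
gripper_force: 54.0
```

```bash
python3 - <<'E'
from h import *
f=lambda c:((140+.625*c[0])*.64,(150+.625*c[1])*.64)
C=back([f(c) for c in((380,57),(560,72),(550,215),(365,203))],.086,"top");print(C[:,:2],C.mean(0))
print(np.linalg.norm(C[0]-C[1]),np.linalg.norm(C[1]-C[2]),"yaw",np.arctan2(*(C[0]-C[3])[[1,0]]),np.arctan2(*(C[1]-C[2])[[1,0]]),np.arctan2(*(C[1]-C[0])[[0,1]]))
S=np.array([.6035,-.0415]);yw=-.087;R=np.array([[np.cos(yw),-np.sin(yw)],[np.sin(yw),np.cos(yw)]])
for n,c in dict(plug=(515,105),guideT=(423,128),guideB=(413,182),boltH=(483,150),boltE=(524,174)).items():
    print(n,((back([f(c)],.096,"top")[0,:2]-S)@R*1000).round())
for y in (.125,0,-.11): print(y,S+R@[.003,y])
p=S+R@[.003,.125];go([p[0],p[1],.22],-.087)
E
```

```text
[[ 0.699  0.056]
 [ 0.678 -0.162]
 [ 0.503 -0.145]
 [ 0.52   0.075]] [ 0.6   -0.044  0.086]
0.21874259540280952 0.17589146564750127 yaw -0.10873072574007514 -0.09734362694779977 -3.0473120913897684
plug [ 37. -61.]
guideT [ 1. 47.]
guideB [-65.  54.]
boltH [-20. -26.]
boltE [-45. -77.]
0.125 [0.617 0.083]
0 [ 0.606 -0.042]
-0.11 [ 0.597 -0.151]
tcp [ 0.412 -0.357  0.214] yaw -0.151 shift [ 137.  -465.1   -8.7] ('turn_z', np.float64(-0.064)) t 4.0
```

Request:
step_arm(motion=[[0,0,-5,0,0,-0.056,5],[15.5,-45,0,0,0,0,5],[15.5,-45,0,0,0,0,5],[15.5,-45,0,0,0,0,5],[15.5,-45,0,0,0,0,5]], force=110)

```text
t: 4.5
tcp_pos: [0.4897, -0.1799, 0.2122]
tcp_rot: [[0.995, -0.096, -0.002], [-0.096, -0.995, 0.001], [-0.002, -0.001, -1.0]]
wrist_force: [0.6, -0.8, -2.7]
grip_width: 0.238
gripper_force: 109.2
```

Request:
step_arm(motion=[[15.5,-45,0,0,0,0,5],[15.5,-45,0,0,0,0,5],[15.5,-45,0,0,0,0,5],[15.5,-45,0,0,0,0,5],[15.5,-45,0,0,0,0,5]])

```text
t: 5.0
tcp_pos: [0.5882, 0.0368, 0.212]
tcp_rot: [[0.995, -0.095, -0.002], [-0.095, -0.995, 0.0], [-0.002, -0.0, -1.0]]
wrist_force: [0.8, -1.3, -1.8]
grip_width: 0.235
gripper_force: 109.2
```

Request:
step_arm(motion=[[15,-46,0,0,0,0,5],[0,0,0,0,0,0,5],[0,0,0,0,0,0,5]])

```text
t: 5.3
tcp_pos: [0.6071, 0.08, 0.2117]
tcp_rot: [[0.996, -0.093, -0.003], [-0.093, -0.996, -0.0], [-0.003, 0.0, -1.0]]
wrist_force: [0.2, -0.3, -2.2]
grip_width: 0.234
gripper_force: 109.5
```

```bash
python3 - <<'E'
from h import *
a=snap("wrist","w2");b=snap("scene","s2");c=np.vstack([a[:,:],b])[:, :]
cv2.imwrite("pics/w2s2.png",np.hstack([cv2.resize(a,(400,300)),cv2.resize(b,(400,300))])[:,:,::-1])
go([.609,.0824,.15],-.095);print(read_state()["gripper_force"],read_state()["grip_width"])
E
```

```text
tcp [0.607 0.078 0.213] yaw -0.096 shift [ 1.7 -4.2 62.5] ('turn_z', np.float64(-0.001)) t 5.4
109.50640439987183 0.23898438521578394
```

View pics/w2s2.png

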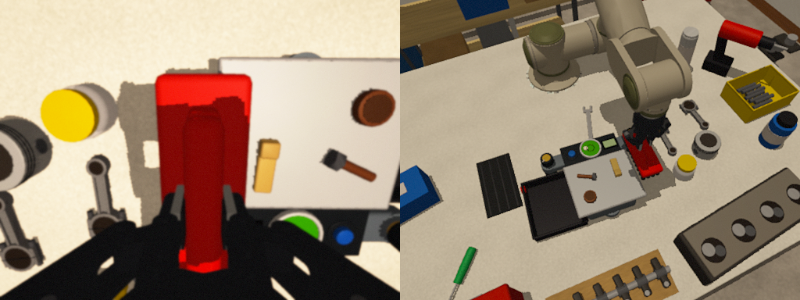

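Brush is held well at the left of the pan, parallel to its edge. The pan holds the guide, bolt and plug, with no cast. I'll lower it now.

Request:
step_arm(motion=[[2,-4,30,0,0,0,5],[0,0,28,0,0,0,5],[0,0,4,0,0,0,5],[0,0,0,0,0,0,5]])

```text
t: 5.8
tcp_pos: [0.6097, 0.0819, 0.1513]
tcp_rot: [[0.995, -0.096, -0.001], [-0.096, -0.995, -0.0], [-0.001, 0.0, -1.0]]
wrist_force: [-0.9, 0.4, -1.9]
grip_width: 0.235
gripper_force: 109.4
```

Request:
step_arm(motion=[[0,0,1,0,0,0,5],[0,0,1,0,0,0,5],[0,0,0,0,0,0,5]])

```text
t: 6.1
tcp_pos: [0.6101, 0.0828, 0.1502]
tcp_rot: [[0.995, -0.095, 0.001], [-0.095, -0.995, -0.0], [0.001, -0.0, -1.0]]
wrist_force: [0.7, -0.4, -2.0]
grip_width: 0.237
gripper_force: 109.4
```

Request:
step_arm(motion=[[0,12,0.5,0,0,0,5],[0,12,0.5,0,0,0,5],[0,12,0,0,0,0,5],[0,12,0,0,0,0,5],[0,12,0,0,0,0,5]])

```text
t: 6.6
tcp_pos: [0.604, 0.0219, 0.1484]
tcp_rot: [[0.995, -0.096, 0.0], [-0.096, -0.995, 0.0], [0.0, -0.0, -1.0]]
wrist_force: [-0.7, 0.7, -2.6]
grip_width: 0.234
gripper_force: 109.5
```

Request:
step_arm(motion=[[0,12,0,0,0,0,5],[0,12,0,0,0,0,5],[0,12,0,0,0,0,5],[0,12,0,0,0,0,5],[0,12,0,0,0,0,5]])

```text
t: 7.1
tcp_pos: [0.5984, -0.0374, 0.1484]
tcp_rot: [[0.995, -0.095, 0.0], [-0.095, -0.995, 0.0], [0.0, -0.0, -1.0]]
wrist_force: [-0.5, 0.9, -1.5]
grip_width: 0.233
gripper_force: 109.6
```

Request:
step_arm(motion=[[0,12,0,0,0,0,5],[0,12,0,0,0,0,5],[0,12,0,0,0,0,5],[0,10,0,0,0,0,5],[0,10,0,0,0,0,5]])

```text
t: 7.6
tcp_pos: [0.593, -0.0931, 0.1483]
tcp_rot: [[0.995, -0.095, -0.0], [-0.095, -0.995, 0.0], [-0.0, -0.0, -1.0]]
wrist_force: [0.2, -0.0, -1.5]
grip_width: 0.236
gripper_force: 109.7
```

Request:
step_arm(motion=[[0,10,0,0,0,0,5],[0,10,0,0,0,0,5],[0,10,0,0,0,0,5],[0,10,0,0,0,0,5],[0,10,0,0,0,0,5]])

```text
t: 8.1
tcp_pos: [0.5882, -0.143, 0.1482]
tcp_rot: [[0.995, -0.095, -0.0], [-0.095, -0.995, -0.0], [-0.0, 0.0, -1.0]]
wrist_force: [-1.4, 0.0, -2.2]
grip_width: 0.237
gripper_force: 109.5
```

Request:
step_arm(motion=[[0,10,0,0,0,0,5],[0,10,0,0,0,0,5],[0,0,0,0,0,0,5],[0,0,-30,0,0,0,5],[0,0,-35,0,0,0,5]])

```text
t: 8.6
tcp_pos: [0.5859, -0.1616, 0.2129]
tcp_rot: [[0.995, -0.095, -0.003], [-0.095, -0.995, 0.002], [-0.003, -0.001, -1.0]]
wrist_force: [0.6, -0.0, -2.6]
grip_width: 0.239
gripper_force: 109.3
```

```bash
python3 - <<'E'
from h import *
a=snap("top","t3");b=snap("wrist","w3")
cv2.imwrite("pics/t3w3.png",np.hstack([cv2.resize(a[90:280,100:420],(500,300)),cv2.resize(b,(300,300))])[:,:,::-1])
go([.417,-.354,.215],-.06)
for n in("scrap_plug","scrap_bolt","scrap_guide"): print(n,[(r["pixel"],round(r["confidence"],2),ray(r["pixel"],.004,"wrist")) for r in place_of(n,"wrist")[:2]])
E
```

```text
tcp [ 0.588 -0.162  0.218] yaw -0.095 shift [-152.2  206.9    2.6] ('turn_z', np.float64(-0.035)) t 8.7
scrap_plug []
scrap_bolt []
scrap_guide []
```

View pics/t3w3.png

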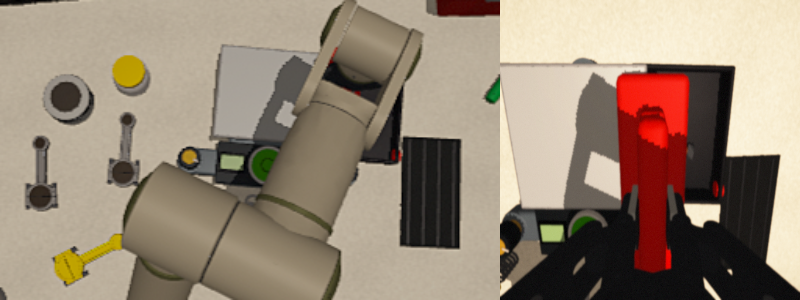

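```bash
python3 - <<'E'
from h import *
C=back([(100+x/1.5625,90+y/1.579) for x,y in((402,138),(461,139),(461,247),(401,246))],.004,"top")[:,:2];print(C,C.mean(0))
m=C.mean(0);go([m[0],m[1],.215],-.05)
E
```

```text
[[ 0.529 -0.307]
 [ 0.525 -0.427]
 [ 0.31  -0.416]
 [ 0.314 -0.296]] [ 0.42  -0.361]
tcp [ 0.586 -0.162  0.212] yaw -0.095 shift [-146.8  214.5   -2.5] ('turn_z', np.float64(-0.045)) t 8.8
```

Request:
step_arm(motion=[[-29.5,43,0,0,0,0,5],[-29.5,43,0,0,0,0,5],[-29.5,43,0,0,0,0,5],[-29.5,43,0,0,0,0,5],[-29,42.5,0,0,0,0,5]])

```text
t: 9.35
tcp_pos: [0.4244, -0.3545, 0.2118]
tcp_rot: [[0.996, -0.095, -0.002], [-0.095, -0.996, 0.002], [-0.002, -0.002, -1.0]]
wrist_force: [0.3, -0.0, -2.9]
grip_width: 0.239
gripper_force: 109.5
```

Request:
step_arm(motion=[[0,0,0,0,0,-0.045,5],[0,0,45,0,0,0,5],[0,0,45,0,0,0,5],[0,0,35,0,0,0,5],[0,0,15,0,0,0,5]])

```text
t: 9.85
tcp_pos: [0.4245, -0.3517, 0.0687]
tcp_rot: [[0.999, -0.05, -0.005], [-0.05, -0.999, 0.007], [-0.005, -0.006, -1.0]]
wrist_force: [-0.1, 0.0, -1.8]
grip_width: 0.237
gripper_force: 109.4
```

Request:
step_arm(motion=[[0,0,4,0,0,0,5],[0,0,2,0,0,0,5],[0,0,0,0,0,0,5]])

```text
t: 10.15
tcp_pos: [0.4264, -0.354, 0.0677]
tcp_rot: [[0.999, -0.05, 0.0], [-0.05, -0.999, -0.001], [0.001, 0.001, -1.0]]
wrist_force: [0.0, 0.7, -1.7]
grip_width: 0.238
gripper_force: 109.4
```

Request:
step_arm(motion=[[-5,6,0,0,0,0,5],[0,0,1.5,0,0,0,5],[0,0,1,0,0,0,5],[0,0,0,0,0,0,5]])

```text
t: 10.55
tcp_pos: [0.4209, -0.3597, 0.065]
tcp_rot: [[0.999, -0.05, 0.0], [-0.05, -0.999, -0.0], [0.0, 0.0, -1.0]]
wrist_force: [-0.2, -0.3, -1.6]
grip_width: 0.24
gripper_force: 109.7
```

Request:
step_arm(motion=[[0,0,0,0,0,0,30],[0,0,0,0,0,0,55],[0,0,0,0,0,0,60],[0,0,-30,0,0,0,60],[0,0,-45,0,0,0,60]])

```text
t: 11.05
tcp_pos: [0.4202, -0.3586, 0.1389]
tcp_rot: [[0.999, -0.05, -0.003], [-0.05, -0.999, 0.004], [-0.003, -0.004, -1.0]]
wrist_force: [0.5, -0.5, 0.4]
grip_width: 0.699
gripper_force: 0.0
```

Request:
step_arm(motion=[[0,0,-45,0,0,0,60],[-15,-20,-45,0,0,0,60],[-15,-45,-20,0,0,0,60],[-15,-45,0,0,0,0,60],[0,0,0,0,0,0,60]])

```text
t: 11.55
tcp_pos: [0.3808, -0.245, 0.249]
tcp_rot: [[0.999, -0.047, 0.001], [-0.047, -0.999, 0.0], [0.001, -0.0, -1.0]]
wrist_force: [0.5, 0.7, -1.0]
grip_width: 0.709
gripper_force: 0.0
```

```bash
python3 - <<'E'
from h import *
a=snap("wrist","w4")
for n,z in dict(scrap_plug=.004,scrap_bolt=.004,scrap_guide=.004,screw_right_grip=.09,screw_left_grip=.09,vial=.08,bubble=.08,zero_key_top=.082,brush=.004).items(): print(n,[(r["pixel"],round(r["confidence"],2),ray(r["pixel"],z,"wrist")) for r in place_of(n,"wrist")[:3]])
go([.456,-.182,.13],0);print(read_state()["qpos"])
E
```

```text
scrap_plug [([55.9, 102.8], 0.57, array([ 0.468, -0.005,  0.004]))]
scrap_bolt []
scrap_guide [([163.4, 7.8], 0.84, array([ 0.563, -0.151,  0.004]))]
screw_right_grip [([187.6, 108.7], 0.75, array([ 0.455, -0.185,  0.09 ]))]
screw_left_grip []
vial [([37.1, 104.3], 0.67, array([ 0.466, -0.036,  0.08 ])), ([69.9, 0.0], 0.39, array([ 0.552, -0.089,  0.08 ]))]
bubble [([53.9, 106.8], 0.63, array([ 0.463, -0.052,  0.08 ])), ([189.6, 108.4], 0.52, array([ 0.454, -0.184,  0.08 ]))]
zero_key_top [([104.2, 103.7], 0.61, array([ 0.463, -0.102,  0.082])), ([160.2, 6.4], 0.6, array([ 0.542, -0.169,  0.082]))]
brush [([353.0, 127.8], 0.9, array([ 0.42 , -0.367,  0.004]))]
tcp [ 0.382 -0.25   0.248] yaw -0.051 shift [ 70.2 -71.4 117.7] ('turn_z', np.float64(-0.051)) t 12.1
[-0.839  0.203  1.507 -0.     1.431  0.783]
```

View pics/w4.png

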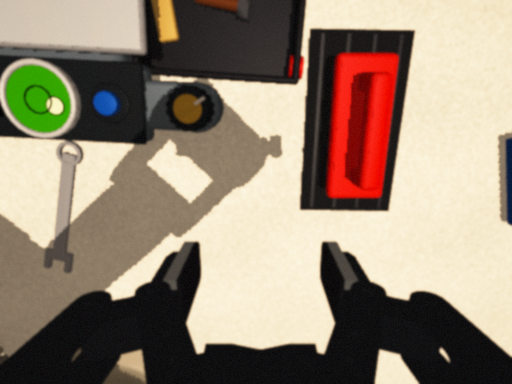

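```bash
cat >> h.py <<'E'
YAW=-.095
def bub(im,c):
    "bubble offset from vial centre in the scale frame (mm) and needed screw turns"
    h=cv2.cvtColor(np.ascontiguousarray(im),cv2.COLOR_RGB2HSV)
    g=((h[...,0]>45)&(h[...,0]<75)&(h[...,1]>170)).astype(np.uint8)
    n,l,st,ce=cv2.connectedComponentsWithStats(g);i=1+np.argmax(st[1:,4])
    hull=cv2.convexHull(np.argwhere(l==i)[:,::-1].astype(np.int32));m=np.zeros(g.shape,np.uint8);cv2.fillConvexPoly(m,hull,1)
    e=cv2.erode(m,np.ones((3,3),np.uint8))
    pale=((h[...,1]<150)&(h[...,2]>150)&(e>0)).astype(np.uint8)
    n,l,st,ce=cv2.connectedComponentsWithStats(pale);j=1+np.argmax(st[1:,4])
    V=back(np.argwhere(m>0)[:,::-1],.08,c)[:,:2].mean(0);B=back(ce[j][None],.08,c)[0,:2]
    r=np.array([[np.cos(YAW),-np.sin(YAW)],[np.sin(YAW),np.cos(YAW)]]);d=(B-V)@r*1000
    t=np.linalg.solve(3.65*np.array([[-.59,-.59],[.81,-.81]]),-d)
    print("vial",V,"bubble",B,"off",d,"area",st[j][4],"green",m.sum(),"turn L,R cw",t)
E
python3 - <<'E'
from h import *
bub(cv2.imread("pics/w4.png")[:,:,::-1],"wrist")
bub(cv2.imread("pics/a.png")[:,:,::-1][::1,::1] if 0 else cv2.resize(cv2.imread("pics/a.png"),(512,384),interpolation=cv2.INTER_AREA)[:,:,::-1],"top")
E
```

```text
vial [ 0.471 -0.038] bubble [ 0.464 -0.053] off [ -5.857 -15.146] area 241 green 3289 turn L,R cw [ 1.202 -3.921]Traceback (most recent call last):
  File "<stdin>", line 3, in <module>
  File "h.py", line 31, in bub
    n,l,st,ce=cv2.connectedComponentsWithStats(pale);j=1+np.argmax(st[1:,4])
                                                         ~~~~~~~~~^^^^^^^^^^
    return _wrapfunc(a, 'argmax', axis=axis, out=out, **kwds)
    return bound(*args, **kwds)
ValueError: attempt to get argmax of an empty sequence
```

Request:
step_arm(motion=[[23,-23,0,0,0,0,62],[23,-23,0,0,0,0,62],[23,-23.5,0,0,0,0,62],[0,0,30,0,0,0.149,62],[0,0,30,0,0,0.149,62]])

```text
t: 12.55
tcp_pos: [0.4555, -0.183, 0.1874]
tcp_rot: [[0.938, -0.345, 0.001], [-0.345, -0.938, -0.001], [0.002, 0.0, -1.0]]
wrist_force: [-0.0, -0.7, -0.3]
grip_width: 0.719
gripper_force: 0.0
```

Request:
step_arm(motion=[[0,0,0,0,0,0.149,62],[0,0,0,0,0,0.149,62],[0,0,0,0,0,0.149,62],[0,0,0,0,0,0.149,62],[0,0,0,0,0,0.149,62]])

```text
t: 13.05
tcp_pos: [0.4547, -0.1836, 0.1878]
tcp_rot: [[0.454, -0.891, -0.0], [-0.891, -0.454, 0.0], [-0.0, 0.0, -1.0]]
wrist_force: [0.2, 0.2, 0.2]
grip_width: 0.727
gripper_force: 0.0
```

Request:
step_arm(motion=[[0,0,0,0,0,0.149,62],[0,0,0,0,0,0.149,62],[0,0,0,0,0,0,62]])

```text
t: 13.35
tcp_pos: [0.4547, -0.1836, 0.1878]
tcp_rot: [[0.177, -0.984, -0.0], [-0.984, -0.177, 0.0], [-0.0, 0.0, -1.0]]
wrist_force: [0.4, -0.4, 0.9]
grip_width: 0.726
gripper_force: 0.0
```

```bash
python3 - <<'E'
from h import *
im=snap("wrist","w5")
for n,z in dict(screw_right_grip=.09).items(): print(n,[(r["pixel"],round(r["confidence"],2),ray(r["pixel"],z,"wrist")) for r in place_of(n,"wrist")[:3]])
h=cv2.cvtColor(im,cv2.COLOR_RGB2HSV);m=((h[...,0]>8)&(h[...,0]<30)&(h[...,1]>150)&(h[...,2]>90)).astype(np.uint8)
n,l,st,ce=cv2.connectedComponentsWithStats(m)
for i in range(1,n):
  if st[i,4]>150: print(st[i],ce[i],ray(ce[i],.1,"wrist"))
go([.455,-.184,.071]);print(read_state()["qpos"])
E
```

```text
screw_right_grip [([262.8, 200.3], 0.88, array([ 0.452, -0.18 ,  0.09 ]))]
[151 115  20  42 360] [160.386 135.489] [ 0.538 -0.219  0.1  ]
[ 68 143  34  18 383] [ 83.601 152.144] [ 0.594 -0.196  0.1  ]
[ 128  179   63   23 1170] [159.01  189.821] [ 0.535 -0.177  0.1  ]
[247 189  31  30 696] [262.48  203.664] [ 0.453 -0.18   0.1  ]
tcp [ 0.455 -0.184  0.188] yaw -1.387 shift [  0.5  -0.2 116.9]  t 13.4
[-0.626  0.316  1.532 -0.     1.293  2.332]
```

Request:
step_arm(motion=[[-3,1,40,0,0,0,60],[0,0,40,0,0,0,60],[0,0,25,0,0,0,60],[0,0,12,0,0,0,60],[0,0,0,0,0,0,30]], force=60)

```text
t: 13.95
tcp_pos: [0.4525, -0.1803, 0.0695]
tcp_rot: [[0.181, -0.983, -0.003], [-0.983, -0.181, 0.002], [-0.002, 0.002, -1.0]]
wrist_force: [-0.0, 0.3, 0.4]
grip_width: 0.546
gripper_force: 0.0
```

Request:
step_arm(motion=[[0,0,0,0,0,0,20],[0,0,0,0,0,0,20],[0,0,0,0,0,0,20]])

```text
t: 14.25
tcp_pos: [0.4525, -0.1806, 0.0711]
tcp_rot: [[0.18, -0.984, -0.001], [-0.984, -0.18, 0.0], [-0.0, 0.001, -1.0]]
wrist_force: [-4.1, -2.6, -6.3]
grip_width: 0.453
gripper_force: 61.3
```

Gripped at 39 mm. I'll turn it counter-clockwise (negative) by about 3.3 rad.

Request:
step_arm(motion=[[0,0,0,0,0,-0.149,20],[0,0,0,0,0,-0.149,20],[0,0,0,0,0,-0.149,20],[0,0,0,0,0,-0.149,20],[0,0,0,0,0,-0.149,20]])

```text
t: 14.75
tcp_pos: [0.4521, -0.1808, 0.071]
tcp_rot: [[0.803, -0.597, -0.002], [-0.597, -0.803, -0.0], [-0.002, 0.002, -1.0]]
wrist_force: [-7.5, -4.5, -5.9]
grip_width: 0.447
gripper_force: 61.4
```

Request:
step_arm(motion=[[0,0,0,0,0,-0.149,20],[0,0,0,0,0,-0.149,20],[0,0,0,0,0,-0.149,20],[0,0,0,0,0,-0.149,20],[0,0,0,0,0,-0.149,20]])

```text
t: 15.25
tcp_pos: [0.452, -0.1813, 0.0711]
tcp_rot: [[0.994, 0.106, -0.002], [0.106, -0.994, -0.001], [-0.003, 0.001, -1.0]]
wrist_force: [-8.3, -6.5, -6.6]
grip_width: 0.449
gripper_force: 61.4
```

Request:
step_arm(motion=[[0,0,0,0,0,-0.149,20],[0,0,0,0,0,-0.149,20],[0,0,0,0,0,-0.149,20],[0,0,0,0,0,-0.149,20],[0,0,0,0,0,-0.149,20]])

```text
t: 15.75
tcp_pos: [0.4522, -0.1817, 0.0711]
tcp_rot: [[0.659, 0.752, -0.002], [0.752, -0.659, -0.002], [-0.003, -0.0, -1.0]]
wrist_force: [-7.8, -8.6, -9.0]
grip_width: 0.454
gripper_force: 61.3
```

Request:
step_arm(motion=[[0,0,0,0,0,-0.149,20],[0,0,0,0,0,-0.149,20],[0,0,0,0,0,-0.149,20],[0,0,0,0,0,-0.149,20],[0,0,0,0,0,-0.149,20]])

```text
t: 16.25
tcp_pos: [0.4527, -0.1818, 0.0711]
tcp_rot: [[-0.025, 1.0, -0.001], [1.0, 0.025, -0.002], [-0.002, -0.001, -1.0]]
wrist_force: [-6.9, -7.6, -9.5]
grip_width: 0.447
gripper_force: 61.4
```

Request:
step_arm(motion=[[0,0,0,0,0,-0.149,20],[0,0,0,0,0,-0.149,20],[0,0,0,0,0,0,20],[0,0,0,0,0,0,20]])

```text
t: 16.65
tcp_pos: [0.4528, -0.1818, 0.0711]
tcp_rot: [[-0.312, 0.95, -0.0], [0.95, 0.312, -0.002], [-0.002, -0.001, -1.0]]
wrist_force: [-5.4, -8.8, -11.1]
grip_width: 0.45
gripper_force: 61.3
```

```bash
python3 - <<'E'
from h import *
im=snap("wrist","w6");b=snap("top","t6")
for c in("wrist","top"):
  for n in("vial","bubble"): print(c,n,[(r["pixel"],round(r["confidence"],2),ray(r["pixel"],.08,c)) for r in place_of(n,c)[:2]])
try: bub(im,"wrist")
except Exception as e: print(e)
print(read_state()["qpos"])
cv2.imwrite("pics/c6.png",np.hstack([cv2.resize(im,(400,300)),cv2.resize(b[120:270,180:380],(400,300))])[:,:,::-1])
E
```

```text
wrist vial []
wrist bubble []
top vial [([271.5, 194.5], 0.72, array([ 0.468, -0.031,  0.08 ]))]
top bubble [([272.4, 193.9], 0.57, array([ 0.47 , -0.034,  0.08 ]))]
attempt to get argmax of an empty sequence
[-0.624  0.464  1.701 -0.002  0.976 -0.939]
```

View pics/c6.png

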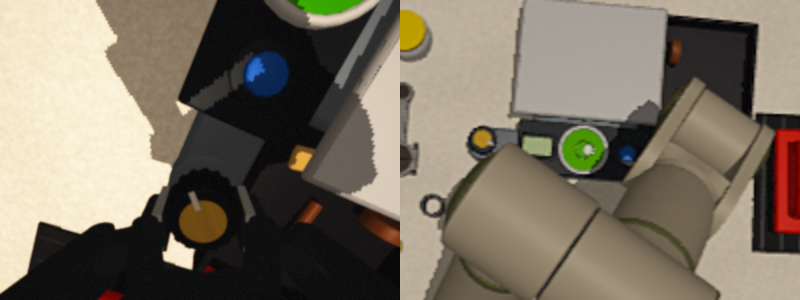

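Request:
step_arm(motion=[[0,0,0,0,0,0,60],[0,0,0,0,0,0,60],[0,0,-40,0,0,0,60],[0,0,-45,0,0,0,60],[0,0,-45,0,0,0,60]])

```text
t: 17.45
tcp_pos: [0.4533, -0.1803, 0.2034]
tcp_rot: [[-0.311, 0.95, 0.001], [0.95, 0.311, -0.0], [-0.001, 0.001, -1.0]]
wrist_force: [1.2, -0.6, -0.2]
grip_width: 0.703
gripper_force: 0.0
```

Request:
step_arm(motion=[[30,15,-40,0,0,0,60],[35,16,-10,0,0,0,60],[35,16,0,0,0,0,60],[34,15,0,0,0,0,60],[0,0,0,0,0,0,60]])

```text
t: 17.95
tcp_pos: [0.4703, -0.0317, 0.2504]
tcp_rot: [[-0.316, 0.949, 0.002], [0.949, 0.316, 0.001], [-0.0, 0.002, -1.0]]
wrist_force: [-0.4, -0.4, 0.2]
grip_width: 0.703
gripper_force: 0.0
```

```bash
cat >> h.py <<'E'
def bub2(im,c):
    im=np.ascontiguousarray(im);h=cv2.cvtColor(im,cv2.COLOR_RGB2HSV)
    g=((h[...,0]>45)&(h[...,0]<75)&(h[...,1]>170)&(h[...,2]>60)).astype(np.uint8)
    n,l,st,ce=cv2.connectedComponentsWithStats(g);i=1+np.argmax(st[1:,4])
    cnt=cv2.convexHull(np.argwhere(l==i)[:,::-1].astype(np.int32));m=np.zeros(g.shape,np.uint8);cv2.fillConvexPoly(m,cnt,1)
    e=cv2.erode(m,np.ones((5,5),np.uint8))>0
    w=np.where(e,np.clip(im[...,0].astype(float)-np.median(im[...,0][l==i])-60,0,None),0)
    yy,xx=np.indices(w.shape);b=[(w*xx).sum()/w.sum(),(w*yy).sum()/w.sum()]
    W=back(np.argwhere(m>0)[:,::-1],.08,c)[:,:2];V=W.mean(0);print("diam",np.ptp(W,0)*1000)
    B=back([b],.08,c)[0,:2];r=np.array([[np.cos(YAW),-np.sin(YAW)],[np.sin(YAW),np.cos(YAW)]]);d=(B-V)@r*1000
    print(c,"V",V,"Bpx",b,"off",d,"turn L,R",np.linalg.solve(3.65*np.array([[-.59,-.59],[.81,-.81]]),-d))
E
python3 - <<'E'
from h import *
im=snap("wrist","w7");bub2(im,"wrist");bub2(cv2.imread("pics/t6.png")[:,:,::-1],"top")
for n,z in dict(vial=.08,bubble=.08,screw_left_grip=.09,zero_key_top=.082).items(): print(n,[(r["pixel"],round(r["confidence"],2),ray(r["pixel"],z,"wrist")) for r in place_of(n,"wrist")[:2]])
go([.482,.115,.15]);print(read_state()["qpos"])
E
```

```text
diam [61.296 61.517]
wrist V [ 0.468 -0.033] Bpx [np.float64(252.89694140768947), np.float64(179.92605331040411)] off [-1.52  -7.591] turn L,R [ 0.931 -1.637]
diam [83.659 71.555]
top V [ 0.628 -0.493] Bpx [np.float64(nan), np.float64(nan)] off [nan nan] turn L,R [nan nan]
vial [([255.3, 177.4], 0.75, array([ 0.467, -0.038,  0.08 ]))]
bubble [([256.7, 181.8], 0.62, array([ 0.47 , -0.043,  0.08 ]))]
screw_left_grip [([326.9, 27.7], 0.75, array([0.485, 0.113, 0.09 ]))]
zero_key_top [([233.2, 228.6], 0.88, array([ 0.461, -0.101,  0.082]))]
tcp [ 0.47  -0.036  0.249] yaw 1.886 shift [140.2  57.9  99.4]  t 18.2
[-0.329  0.228  1.468 -0.     1.444 -0.644]h.py:43: RuntimeWarning: invalid value encountered in scalar divide
  yy,xx=np.indices(w.shape);b=[(w*xx).sum()/w.sum(),(w*yy).sum()/w.sum()]
```

View pics/w7.png

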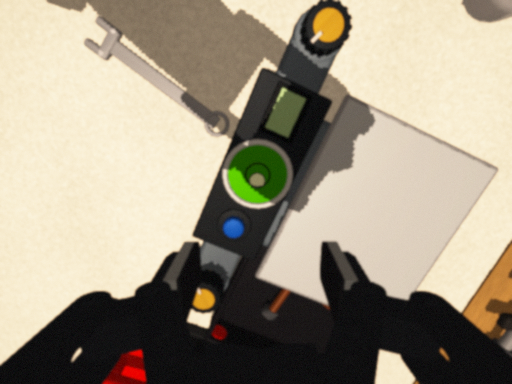

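Request:
step_arm(motion=[[34,15,0,0,0,0,62],[34,15,0,0,0,0,62],[34,15,0,0,0,0,62],[35,15,15,0,0,0,62],[0,0,45,0,0,0,62]])

```text
t: 18.7
tcp_pos: [0.4869, 0.1159, 0.1915]
tcp_rot: [[-0.313, 0.95, 0.009], [0.95, 0.313, 0.001], [-0.002, 0.009, -1.0]]
wrist_force: [1.0, -0.7, -0.7]
grip_width: 0.73
gripper_force: 0.0
```

```bash
python3 - <<'E'
from h import *
im=snap("wrist","w8")
print([(r["pixel"],round(r["confidence"],2),ray(r["pixel"],.09,"wrist")) for r in place_of("screw_left_grip","wrist")[:2]])
h=cv2.cvtColor(im,cv2.COLOR_RGB2HSV);m=((h[...,0]>8)&(h[...,0]<30)&(h[...,1]>150)&(h[...,2]>90)).astype(np.uint8)
n,l,st,ce=cv2.connectedComponentsWithStats(m)
for i in range(1,n):
  if st[i,4]>250: print(st[i],ce[i],ray(ce[i],.1,"wrist"))
go([.485,.113,.071])
E
```

```text
[([253.2, 191.1], 0.96, array([0.475, 0.117, 0.09 ]))]
[ 448   78   64   77 4019] [483.289 117.5  ] [0.615 0.224 0.1  ]
[239 181  31  30 695] [254.66  195.191] [0.477 0.117 0.1  ]
[487 322  25  22 388] [500.131 332.469] [0.726 0.063 0.1  ]
tcp [0.482 0.113 0.185] yaw 1.887 shift [ -1.5   3.3 114.2]  t 18.8
```

Request:
step_arm(motion=[[4,-1,40,0,0,0,60],[0,0,40,0,0,0,60],[0,0,24,0,0,0,60],[0,0,10,0,0,0,60],[0,0,0,0,0,0,30]])

```text
t: 19.3
tcp_pos: [0.4831, 0.116, 0.0756]
tcp_rot: [[-0.309, 0.951, -0.0], [0.951, 0.309, -0.0], [0.0, -0.0, -1.0]]
wrist_force: [-0.7, -0.1, 0.1]
grip_width: 0.55
gripper_force: 0.0
```

Request:
step_arm(motion=[[0,0,0,0,0,0,20],[0,0,0,0,0,0,20],[0,0,0,0,0,0,20]])

```text
t: 19.6
tcp_pos: [0.4829, 0.1161, 0.0768]
tcp_rot: [[-0.311, 0.951, 0.002], [0.951, 0.311, -0.001], [-0.002, 0.001, -1.0]]
wrist_force: [-2.0, -5.1, 3.0]
grip_width: 0.446
gripper_force: 61.2
```

Request:
step_arm(motion=[[0,0,0,0,0,0.149,20],[0,0,0,0,0,0.149,20],[0,0,0,0,0,0.149,20],[0,0,0,0,0,0.149,20],[0,0,0,0,0,0.149,20]])

```text
t: 20.1
tcp_pos: [0.4822, 0.1162, 0.0768]
tcp_rot: [[0.421, 0.907, 0.0], [0.907, -0.421, -0.001], [-0.001, 0.001, -1.0]]
wrist_force: [-6.4, -5.4, 4.6]
grip_width: 0.446
gripper_force: 61.4
```

Request:
step_arm(motion=[[0,0,0,0,0,0.149,20],[0,0,0,0,0,0.149,20],[0,0,0,0,0,0.149,20],[0,0,0,0,0,0.149,20],[0,0,0,0,0,0.149,20]])

```text
t: 20.6
tcp_pos: [0.4817, 0.1167, 0.0768]
tcp_rot: [[0.925, 0.381, -0.001], [0.381, -0.925, -0.001], [-0.001, 0.0, -1.0]]
wrist_force: [-7.9, -2.4, 5.8]
grip_width: 0.447
gripper_force: 61.6
```

Request:
step_arm(motion=[[0,0,0,0,0,0,20],[0,0,0,0,0,0,20]])

```text
t: 20.8
tcp_pos: [0.4817, 0.1167, 0.0768]
tcp_rot: [[0.922, 0.386, -0.001], [0.386, -0.922, -0.001], [-0.001, 0.0, -1.0]]
wrist_force: [-7.5, -2.7, 5.6]
grip_width: 0.448
gripper_force: 61.6
```

```bash
python3 - <<'E'
from h import *
b=snap("top","t9");a=snap("wrist","w9")
for c in("top","wrist"):
  for n in("vial","bubble"): print(c,n,[(r["pixel"],round(r["confidence"],2),ray(r["pixel"],.08,c)) for r in place_of(n,c)[:2]])
cv2.imwrite("pics/c9.png",np.hstack([cv2.resize(a,(400,300)),cv2.resize(b[170:215,240:300],(400,300))])[:,:,::-1])
print(read_state()["qpos"])
E
```

```text
top vial [([271.6, 191.7], 0.77, array([ 0.476, -0.031,  0.08 ])), ([314.2, 143.7], 0.6, array([ 0.621, -0.163,  0.08 ]))]
top bubble [([271.4, 192.3], 0.47, array([ 0.475, -0.031,  0.08 ]))]
wrist vial []
wrist bubble [([492.7, 366.3], 0.48, array([ 0.468, -0.035,  0.08 ]))]
[-0.001  0.466  1.672 -0.001  1.004  1.173]
```

View pics/c9.png

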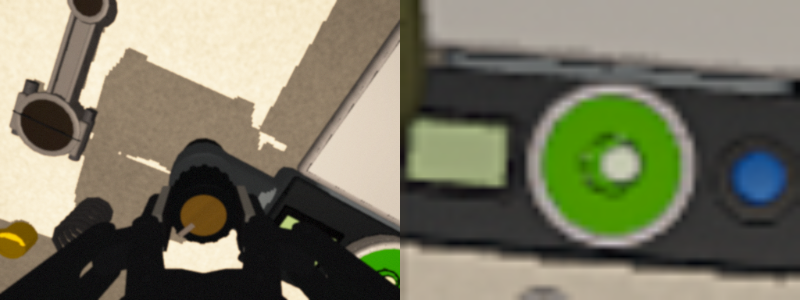

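Request:
step_arm(motion=[[0,0,0,0,0,0.149,20],[0,0,0,0,0,0.149,20],[0,0,0,0,0,0.149,20],[0,0,0,0,0,0.149,20],[0,0,0,0,0,0.149,20]])

```text
t: 21.6
tcp_pos: [0.4817, 0.1174, 0.0768]
tcp_rot: [[0.938, -0.347, -0.001], [-0.347, -0.938, 0.001], [-0.001, -0.0, -1.0]]
wrist_force: [-5.8, 3.5, 5.2]
grip_width: 0.446
gripper_force: 61.6
```

Request:
step_arm(motion=[[0,0,0,0,0,0.149,20],[0,0,0,0,0,0,20],[0,0,0,0,0,0,60],[0,0,0,0,0,0,60]])

```text
t: 22.0
tcp_pos: [0.4834, 0.1169, 0.0765]
tcp_rot: [[0.879, -0.477, 0.003], [-0.477, -0.879, 0.0], [0.003, -0.002, -1.0]]
wrist_force: [-0.3, -0.3, 0.6]
grip_width: 0.702
gripper_force: 0.0
```

Request:
step_arm(motion=[[0,0,-40,0,0,0,60],[0,0,-45,0,0,0,60],[0,0,-45,0,0,0,60],[0,0,-30,0,0,0,60],[0,0,0,0,0,0,60]])

```text
t: 22.5
tcp_pos: [0.4843, 0.1169, 0.2402]
tcp_rot: [[0.879, -0.477, 0.01], [-0.477, -0.879, 0.0], [0.009, -0.005, -1.0]]
wrist_force: [-0.1, 0.9, -0.6]
grip_width: 0.705
gripper_force: 0.0
```

```bash
python3 - <<'E'
from h import *
b=snap("top","t10")
for n in("vial","bubble"): print(n,[(r["pixel"],round(r["confidence"],2),ray(r["pixel"],.08,"top")) for r in place_of(n,"top")[:2]])
print([(r["pixel"],round(r["confidence"],2),ray(r["pixel"],0,"top")) for r in place_of("rod_1","top")[:5]])
g=b[170:215,240:300].astype(int)
w=np.clip(g[...,0]-120,0,None)*(abs(g[...,0]-g[...,1])<90);print(w.max(1))
go([.4528,-.1818,.2],-.35);print(read_state()["qpos"])
E
```

```text
vial [([272.9, 193.4], 0.59, array([ 0.471, -0.035,  0.08 ])), ([277.8, 151.2], 0.27, array([ 0.599, -0.052,  0.08 ]))]
bubble [([325.6, 169.2], 0.63, array([ 0.543, -0.195,  0.08 ])), ([269.3, 195.5], 0.51, array([ 0.465, -0.024,  0.08 ]))]
[([153.7, 254.5], 0.95, array([0.296, 0.331, 0.   ])), ([127.8, 206.9], 0.91, array([0.445, 0.414, 0.   ])), ([178.9, 186.8], 0.53, array([0.506, 0.256, 0.   ]))]
[55 54 54 55 61 55 56 56 55 56 50  0  0 84 72 71 69 56 51 59 63 55 56 56
 86 79 80 80 47 55 59 61 58 69 65 76 81 87 86 86 85 85 84 70 69]
tcp [0.482 0.117 0.234] yaw -0.497 shift [116.8 276.4  34.4] ('turn_z', np.float64(-0.147)) t 22.7
[-0.001  0.284  1.435  0.     1.424  2.067]
```

Request:
step_arm(motion=[[16.5,38,0,0,0,0,62],[16.5,38,0,0,0,0,62],[16.5,38,0,0,0,0,62],[10,25,0,0,0,0,62],[0,0,0,0,0,0,62]])

```text
t: 23.2
tcp_pos: [0.468, -0.0362, 0.2341]
tcp_rot: [[0.877, -0.48, -0.002], [-0.48, -0.877, 0.0], [-0.002, 0.001, -1.0]]
wrist_force: [1.1, 0.4, -0.3]
grip_width: 0.726
gripper_force: 0.0
```

```bash
python3 - <<'E'
from h import *
a=snap("wrist","w11")
k={}
for n in("vial","bubble"):
  r=place_of(n,"wrist"); print(n,[(x["pixel"],round(x["confidence"],2),ray(x["pixel"],.08,"wrist")) for x in r[:2]]); k[n]=r[0]["pixel"]
c=np.array(k["vial"]).astype(int);x0,y0=np.clip(c-50,0,None);print(x0,y0)
cv2.imwrite("pics/c11.png",cv2.resize(a[y0:y0+100,x0:x0+100],(500,500),interpolation=cv2.INTER_CUBIC)[:,:,::-1])
go([.4528,-.1818,.2],-1.387)
E
```

```text
vial [([258.6, 186.8], 0.85, array([ 0.462, -0.028,  0.08 ]))]
bubble [([257.2, 185.1], 0.56, array([ 0.465, -0.027,  0.08 ]))]
208 136
tcp [ 0.468 -0.033  0.235] yaw -0.497 shift [ 57.3 138.   34.5] ('turn_z', np.float64(0.89)) t 23.4
```

View pics/c11.png

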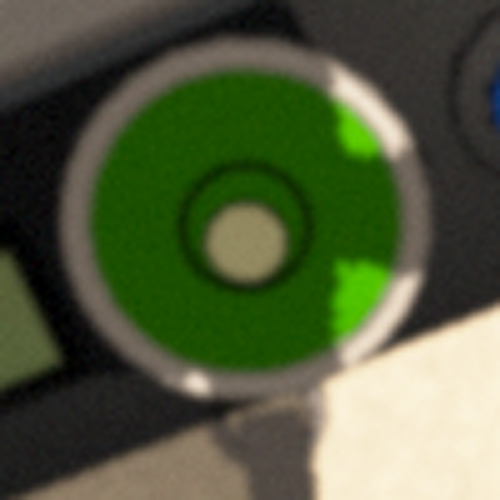

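Bubble (246,243) against ring centre (246,227) is 3.2 mm off, which agrees with the earlier wrist view plus the turns made. I'll take the left screw back by 0.78 rad to centre it better.

Request:
step_arm(motion=[[-16,-38,0,0,0,0,60],[-16,-38,0,0,0,0,60],[-16,-38,0,0,0,0,60],[-11.5,-25,0,0,0,0,60],[0,0,20,0,0,0,60]])

```text
t: 23.85
tcp_pos: [0.4829, 0.1211, 0.2165]
tcp_rot: [[0.882, -0.472, 0.004], [-0.472, -0.882, 0.001], [0.003, -0.003, -1.0]]
wrist_force: [-0.3, -1.0, -1.3]
grip_width: 0.704
gripper_force: 0.0
```

```bash
python3 - <<'E'
from h import *
go([.482,.117,.075],-.497)
E
```

```text
tcp [0.483 0.121 0.216] yaw -0.491 shift [  0.6   4.4 141.5] ('turn_z', np.float64(0.006)) t 23.9
```

Request:
step_arm(motion=[[0,4,40,0,0,0,60],[0,0,45,0,0,0,60],[0,0,35,0,0,0,60],[0,0,20,0,0,0,60],[0,0,0,0,0,0,30]])

```text
t: 24.35
tcp_pos: [0.4788, 0.1146, 0.0728]
tcp_rot: [[0.88, -0.476, -0.006], [-0.476, -0.88, 0.0], [-0.005, 0.002, -1.0]]
wrist_force: [2.2, 13.1, -5.6]
grip_width: 0.55
gripper_force: 6.9
```

Request:
step_arm(motion=[[0,0,0,0,0,0,20],[0,0,0,0,0,0,20],[0,0,0,0,0,0,20]])

```text
t: 24.65
tcp_pos: [0.4809, 0.1172, 0.0744]
tcp_rot: [[0.879, -0.476, 0.001], [-0.476, -0.879, 0.006], [-0.002, -0.005, -1.0]]
wrist_force: [12.2, 23.8, -27.1]
grip_width: 0.448
gripper_force: 63.4
```

Request:
step_arm(motion=[[0,0,0,0,0,-0.14,20],[0,0,0,0,0,-0.14,20],[0,0,0,0,0,-0.14,20],[0,0,0,0,0,-0.14,20],[0,0,0,0,0,-0.14,20]])

```text
t: 25.15
tcp_pos: [0.4808, 0.1163, 0.0744]
tcp_rot: [[0.978, 0.208, 0.001], [0.208, -0.978, 0.004], [0.001, -0.004, -1.0]]
wrist_force: [8.4, 15.1, -28.2]
grip_width: 0.446
gripper_force: 63.4
```

Request:
step_arm(motion=[[0,0,0,0,0,-0.08,20],[0,0,0,0,0,0,20],[0,0,0,0,0,0,60],[0,0,0,0,0,0,60],[0,0,-30,0,0,0,60]])

```text
t: 25.65
tcp_pos: [0.4792, 0.1136, 0.1042]
tcp_rot: [[0.96, 0.279, -0.005], [0.279, -0.96, -0.0], [-0.005, -0.001, -1.0]]
wrist_force: [-0.4, 0.2, 1.0]
grip_width: 0.699
gripper_force: 0.0
```

Request:
step_arm(motion=[[0,0,-40,0,0,0,60],[0,0,-45,0,0,0,60],[0,0,-45,0,0,0,60],[0,0,0,0,0,0,60]])

```text
t: 26.05
tcp_pos: [0.4825, 0.1136, 0.2421]
tcp_rot: [[0.96, 0.279, 0.013], [0.279, -0.96, -0.0], [0.012, 0.004, -1.0]]
wrist_force: [-0.5, 0.1, -0.6]
grip_width: 0.703
gripper_force: 0.0
```

```bash
python3 - <<'E'
from h import *
go([.468,-.034,.235])
E
```

```text
tcp [0.482 0.114 0.242] yaw 0.283 shift [-55.2 137.7   6.9]  t 26.1
```

Request:
step_arm(motion=[[-14,34,0,0,0,0,40],[-14,34,0,0,0,0,20],[-14,35,0,0,0,0,0],[-13,35,0,0,0,0,0],[0,0,0,0,0,0,0]])

```text
t: 26.55
tcp_pos: [0.466, -0.0376, 0.2356]
tcp_rot: [[0.961, 0.275, 0.001], [0.275, -0.961, -0.001], [0.0, 0.001, -1.0]]
wrist_force: [-0.3, 0.3, 0.3]
grip_width: 0.001
gripper_force: 0.0
```

```bash
python3 - <<'E'
from h import *
a=snap("wrist","w12")
for n,z in dict(vial=.08,bubble=.08,zero_key_top=.082).items():
  r=place_of(n,"wrist"); print(n,[(x["pixel"],round(x["confidence"],2),ray(x["pixel"],z,"wrist")) for x in r[:2]])
c=np.array(proj([.466,-.034,.08],"wrist")).astype(int);x0,y0=np.clip(c-50,0,None);print(x0,y0)
h=cv2.cvtColor(a,cv2.COLOR_RGB2HSV);m=((h[...,0]>100)&(h[...,0]<125)&(h[...,1]>150)&(h[...,2]>60)).astype(np.uint8)
n,l,st,ce=cv2.connectedComponentsWithStats(m)
for i in range(1,n):
  if st[i,4]>100: print(st[i],ce[i],ray(ce[i],.082,"wrist"))
cv2.imwrite("pics/c12.png",cv2.resize(a[y0:y0+100,x0:x0+100],(400,400),interpolation=cv2.INTER_CUBIC)[:,:,::-1])
go([.462,-.1,.1]);print(read_state()["tcp_rot"])
E
```

```text
vial [([254.4, 179.9], 0.68, array([ 0.464, -0.029,  0.08 ]))]
bubble [([256.2, 178.3], 0.51, array([ 0.466, -0.03 ,  0.08 ]))]
zero_key_top []
210 130
[303 187  24  24 433] [314.718 198.522] [ 0.463 -0.092  0.082]
tcp [ 0.466 -0.034  0.235] yaw 0.284 shift [-22.6  62.6 135.4]  t 26.8
[[ 0.96  0.28  0.  ]
 [ 0.28 -0.96  0.  ]
 [ 0.   -0.   -1.  ]]
```

View pics/c12.png

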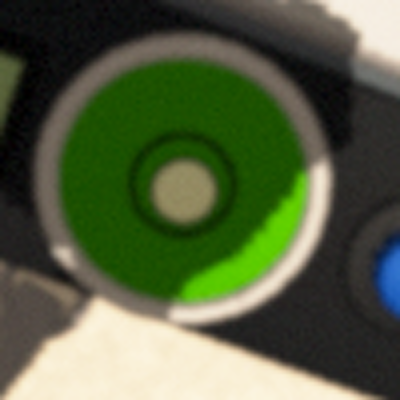

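Ring centre (183,184), bubble (184,191): 1.7 mm off, so the scale is level. Next is the zero key.

Request:
step_arm(motion=[[-10,30,20,0,0,0,0],[-11,29.5,35,0,0,0,0],[0,0,45,0,0,0,0],[0,0,35,0,0,0,0],[0,0,10,0,0,0,0]])

```text
t: 27.25
tcp_pos: [0.4614, -0.0959, 0.0876]
tcp_rot: [[0.96, 0.28, -0.005], [0.28, -0.96, 0.003], [-0.004, -0.004, -1.0]]
wrist_force: [0.0, 0.5, 1.1]
grip_width: 0.004
gripper_force: 0.0
```

Request:
step_arm(motion=[[0,0,2,0,0,0,0],[0,0,2,0,0,0,0],[0,0,2,0,0,0,0],[0,0,0,0,0,0,0]])

```text
t: 27.65
tcp_pos: [0.4632, -0.0974, 0.0852]
tcp_rot: [[0.96, 0.279, 0.002], [0.279, -0.96, -0.001], [0.001, 0.001, -1.0]]
wrist_force: [-0.1, -0.2, 0.4]
grip_width: 0.002
gripper_force: 0.0
```

Request:
step_arm(motion=[[0,0,2,0,0,0,0],[0,0,2,0,0,0,0],[0,0,2,0,0,0,0],[0,0,0,0,0,0,0]])

```text
t: 28.05
tcp_pos: [0.4629, -0.0975, 0.0783]
tcp_rot: [[0.96, 0.279, 0.0], [0.279, -0.96, -0.0], [0.0, 0.0, -1.0]]
wrist_force: [1.3, 0.9, 3.0]
grip_width: 0.004
gripper_force: 1.3
```

Request:
step_arm(motion=[[0,0,1,0,0,0,0],[0,0,1,0,0,0,0],[0,0,0,0,0,0,0]])

```text
t: 28.35
tcp_pos: [0.4629, -0.0975, 0.0763]
tcp_rot: [[0.96, 0.279, 0.0], [0.279, -0.96, -0.0], [0.0, 0.0, -1.0]]
wrist_force: [0.4, -0.0, 4.3]
grip_width: 0.003
gripper_force: 1.8
```

Request:
step_arm(motion=[[0,0,-15,0,0,0,0],[0,0,-35,0,0,0,20],[0,0,-45,0,0,0,40],[0,0,-45,0,0,0,50],[0,0,-30,0,0,0,50]])

```text
t: 28.85
tcp_pos: [0.4627, -0.0974, 0.249]
tcp_rot: [[0.96, 0.279, 0.002], [0.279, -0.96, -0.001], [0.002, 0.002, -1.0]]
wrist_force: [-0.0, 0.1, -0.7]
grip_width: 0.584
gripper_force: 0.0
```

Request:
step_arm(motion=[[13,-38,0,0,0,0,50],[13,-38,0,0,0,0,50],[13,-38,0,0,0,0,50],[13,-38,0,0,0,0,50],[13,-38,0,0,0,0,50]])

```text
t: 29.35
tcp_pos: [0.4715, 0.1047, 0.2459]
tcp_rot: [[0.96, 0.279, -0.001], [0.279, -0.96, -0.0], [-0.001, -0.0, -1.0]]
wrist_force: [1.1, 0.3, -0.5]
grip_width: 0.586
gripper_force: 0.0
```

Request:
step_arm(motion=[[13,-38,0,0,0,0,50],[14,-38,0,0,0,0,50],[14,-38,0,0,0,0,50],[14,-38,0,0,0,0,50],[0,0,0,0,0,0,50]])

```text
t: 29.85
tcp_pos: [0.4818, 0.2681, 0.2453]
tcp_rot: [[0.959, 0.283, -0.002], [0.283, -0.959, 0.0], [-0.001, -0.001, -1.0]]
wrist_force: [-0.7, -0.6, -1.2]
grip_width: 0.587
gripper_force: 0.0
```

```bash
python3 - <<'E'
from h import *
a=snap("wrist","w13");b=snap("top","t13")
for c in("wrist","top"):
  print(c,[(x["pixel"],round(x["confidence"],2),ray(x["pixel"],0,c)) for x in place_of("rod_1",c)[:5]])
go([.5,.255,.1]);print(read_state()["qpos"])
cv2.imwrite("pics/c13.png",np.hstack([cv2.resize(a,(400,300)),cv2.resize(b[100:280,90:330],(400,300))])[:,:,::-1])
E
```

```text
wrist [([141.6, 151.0], 0.86, array([0.454, 0.413, 0.   ])), ([280.1, 152.1], 0.69, array([0.502, 0.243, 0.   ]))]
top [([177.7, 188.1], 0.85, array([0.502, 0.26 , 0.   ])), ([373.8, 214.1], 0.39, array([ 0.412, -0.355,  0.   ]))]
tcp [0.482 0.264 0.246] yaw 0.282 shift [ 14.7  13.1 146. ]  t 30.1
[ 0.285  0.371  1.27  -0.     1.502  1.574]
```

View pics/c13.png

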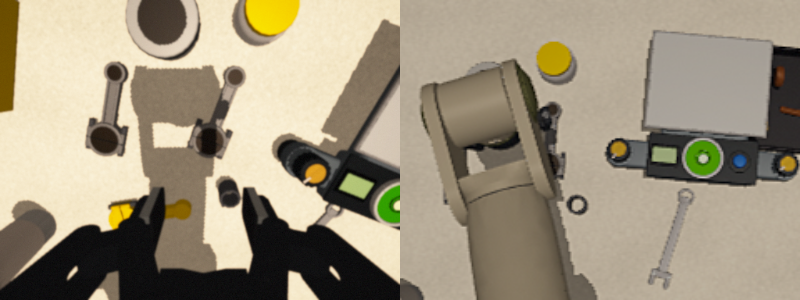

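```bash
python3 - <<'E'
from h import *
for n,b,s in(("A",(106,139),(117,71)),("B",(210,137),(235,76))):
    W=back(np.array([b,s])/.78125,.018,"wrist")[:,:2];d=W[1]-W[0];print(n,W,np.linalg.norm(d),"yaw",np.arctan2(d[1],d[0]),"com",W[0]+d*36/105,"grasp x+14",W[0]+d*50/105)
    g=W[0]+d*50/105;go([g[0],g[1],.1],np.arctan2(d[1],d[0]))
E
```

```text
A [[0.424 0.408]
 [0.53  0.41 ]] 0.10675974813011826 yaw 0.01204532878580092 com [0.46  0.409] grasp x+14 [0.474 0.409]
tcp [0.482 0.264 0.246] yaw 0.282 shift [  32.8 -141.9  145.9] ('turn_z', np.float64(0.27)) t 30.1
B [[0.473 0.25 ]
 [0.572 0.241]] 0.09946038192759406 yaw -0.090383842478538 com [0.507 0.247] grasp x+14 [0.52  0.245]
tcp [0.482 0.264 0.246] yaw 0.282 shift [ 31.3  27.9 146. ] ('turn_z', np.float64(0.372)) t 30.1
```

Request:
step_arm(motion=[[0,0,0,0,0,0.124,50],[0,0,0,0,0,0.124,50],[0,0,0,0,0,0.124,50],[39,10,20,0,0,0,50],[0,0,45,0,0,0,50]])

```text
t: 30.55
tcp_pos: [0.5251, 0.2487, 0.1834]
tcp_rot: [[0.996, -0.093, 0.009], [-0.093, -0.996, 0.001], [0.009, -0.002, -1.0]]
wrist_force: [0.6, 0.4, -1.5]
grip_width: 0.582
gripper_force: 0.0
```

Request:
step_arm(motion=[[0,0,20,0,0,0,50],[0,0,0,0,0,0,50]])

```text
t: 30.75
tcp_pos: [0.5194, 0.2493, 0.1586]
tcp_rot: [[0.996, -0.091, -0.006], [-0.091, -0.996, -0.002], [-0.006, 0.002, -1.0]]
wrist_force: [-0.4, -0.1, 1.4]
grip_width: 0.585
gripper_force: 0.0
```

```bash
cat >> h.py <<'E'
def bores(im,c,z=.018,lim=230):
    "dark round bores of the rods: ellipses near the centre columns"
    g=cv2.cvtColor(np.ascontiguousarray(im),cv2.COLOR_RGB2HSV)
    m=((g[...,2]<75)).astype(np.uint8);m[lim:]=0
    n,l,st,ce=cv2.connectedComponentsWithStats(cv2.morphologyEx(m,cv2.MORPH_OPEN,np.ones((3,3),np.uint8)))
    for i in range(1,n):
        if st[i,4]>80: print(st[i],ce[i].round(1),ray(ce[i],z,c))
E
python3 - <<'E'
from h import *
a=snap("wrist","w14");bores(a,"wrist")
print([(x["pixel"],round(x["confidence"],2),ray(x["pixel"],0,"wrist")) for x in place_of("rod_1","wrist")[:5]])
go([.52,.25,.1],-.09)
E
```

```text
[ 143   48   39  101 1000] [164.6  96.1] [0.607 0.328 0.018]
[  63   54   80   83 5090] [102.5  95. ] [0.613 0.382 0.018]
[ 371   67  141  163 6251] [452.9 190.9] [0.495 0.064 0.018]
[ 244  112   31   87 1678] [259.5 147.8] [0.554 0.248 0.018]
[ 89 174  25  56 386] [103.8 198.6] [0.518 0.404 0.018]
[ 75 183  22  20 352] [ 85.3 192.5] [0.526 0.421 0.018]
[236 206  55  24 788] [269.3 220.8] [0.48  0.245 0.018]
[([114.7, 249.9], 0.92, array([0.454, 0.418, 0.   ])), ([263.0, 194.1], 0.61, array([0.504, 0.249, 0.   ]))]
tcp [0.521 0.25  0.162] yaw -0.09 shift [-1.   0.4 62.3] ('turn_z', np.float64(-0.0)) t 30.9
```

View pics/w14.png

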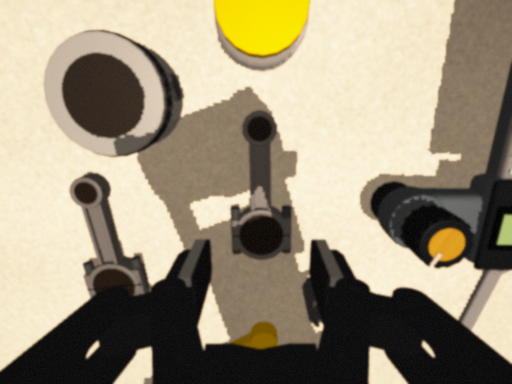

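```bash
cat >> h.py <<'E'
def rod(b,s,z=.019,off=50):
    W=back([b,s],z,"wrist")[:,:2];d=W[1]-W[0];y=np.arctan2(d[1],d[0]);g=W[0]+d/np.linalg.norm(d)*off*1e-3
    print("ends",W.ravel(),"len",np.linalg.norm(d),"yaw",y);go([g[0],g[1],.003],y);return g,y
E
python3 - <<'E'
from h import *
rod((264,234),(259,127))
E
```

```text
ends [0.467 0.252 0.574 0.247] len 0.10696797326193898 yaw -0.04338393328242925
tcp [0.521 0.25  0.162] yaw -0.09 shift [ -4.1   1.2 159.3] ('turn_z', np.float64(-0.047)) t 30.9
```

Request:
step_arm(motion=[[-4,1,30,0,0,-0.047,50],[0,0,45,0,0,0,50],[0,0,45,0,0,0,50],[0,0,25,0,0,0,50],[0,0,12,0,0,0,50]])

```text
t: 31.35
tcp_pos: [0.5166, 0.2502, 0.0038]
tcp_rot: [[0.999, -0.043, -0.0], [-0.043, -0.999, -0.0], [-0.0, 0.0, -1.0]]
wrist_force: [-0.7, 0.2, 0.3]
grip_width: 0.587
gripper_force: 0.0
```

Request:
step_arm(motion=[[0,0,0,0,0,0,50],[0,0,1,0,0,0,5],[0,0,0,0,0,0,5],[0,0,0,0,0,0,5]], force=100)

```text
t: 31.75
tcp_pos: [0.5174, 0.2506, 0.0055]
tcp_rot: [[0.999, -0.042, 0.004], [-0.042, -0.999, 0.001], [0.004, -0.001, -1.0]]
wrist_force: [-1.6, -1.0, 8.8]
grip_width: 0.204
gripper_force: 99.1
```

Request:
step_arm(motion=[[0,0,-15,0,0,0,5],[0,0,-15,0,0,0,5],[0,0,0,0,0,0,5]])

```text
t: 32.05
tcp_pos: [0.5175, 0.2508, 0.0357]
tcp_rot: [[0.999, -0.042, 0.005], [-0.042, -0.999, 0.001], [0.004, -0.001, -1.0]]
wrist_force: [0.5, 0.2, -3.5]
grip_width: 0.202
gripper_force: 98.4
```

Request:
step_arm(motion=[[0,0,-45,0,0,0,5],[0,0,-45,0,0,0,5],[0,0,-45,0,0,0.053,5],[16.8,35,0,0,0,0,5],[16.8,35,0,0,0,0,5]])

```text
t: 32.55
tcp_pos: [0.5434, 0.1773, 0.1695]
tcp_rot: [[0.996, -0.093, 0.003], [-0.093, -0.996, 0.0], [0.003, -0.0, -1.0]]
wrist_force: [0.9, -0.7, -3.6]
grip_width: 0.204
gripper_force: 99.2
```

Request:
step_arm(motion=[[16.8,35,0,0,0,0,5],[16.8,35,0,0,0,0,5],[16.8,35,0,0,0,0,5],[16.8,35,0,0,0,0,5],[16.6,36,0,0,0,0,5]])

```text
t: 33.05
tcp_pos: [0.61, -0.0071, 0.1677]
tcp_rot: [[0.995, -0.095, -0.001], [-0.095, -0.995, 0.0], [-0.001, -0.0, -1.0]]
wrist_force: [-0.0, 0.3, -3.5]
grip_width: 0.203
gripper_force: 99.2
```

Request:
step_arm(motion=[[0,0,0,0,0,0,5],[0,0,0,0,0,0,5]])

```text
t: 33.25
tcp_pos: [0.6096, -0.0062, 0.1675]
tcp_rot: [[0.995, -0.097, -0.001], [-0.097, -0.995, 0.001], [-0.001, -0.0, -1.0]]
wrist_force: [-0.2, 0.3, -4.8]
grip_width: 0.199
gripper_force: 99.2
```

```bash
python3 - <<'E'
from h import *
a=snap("wrist","w15");b=snap("top","t15")
go([.611,-.005,.0955],-.095);print(read_state()["gripper_force"],read_state()["wrist_force"])
cv2.imwrite("pics/c15.png",np.hstack([cv2.resize(a,(400,300)),cv2.resize(b[100:280,90:330],(400,300))])[:,:,::-1])
E
```

```text
tcp [ 0.609 -0.005  0.168] yaw -0.094 shift [ 1.7  0.1 72.5] ('turn_z', np.float64(0.001)) t 33.4
99.20864582061768 [ 0.77   0.79  -3.601]
```

View pics/c15.png

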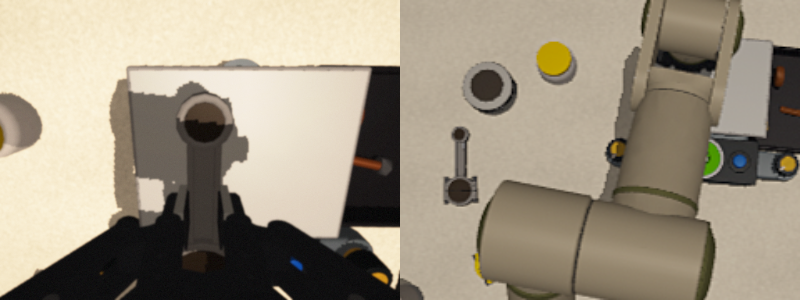

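Request:
step_arm(motion=[[1,0,40,0,0,0,5],[0,0,27,0,0,0,5],[0,0,5,0,0,0,5],[0,0,2,0,0,0,5],[0,0,0,0,0,0,5]])

```text
t: 33.85
tcp_pos: [0.6115, -0.0053, 0.0956]
tcp_rot: [[0.996, -0.094, 0.002], [-0.094, -0.996, -0.0], [0.002, 0.0, -1.0]]
wrist_force: [-0.1, -0.3, -3.7]
grip_width: 0.197
gripper_force: 99.1
```

Request:
step_arm(motion=[[0,0,1,0,0,0,5],[0,0,1,0,0,0,5],[0,0,0,0,0,0,5]])

```text
t: 34.15
tcp_pos: [0.611, -0.0057, 0.0927]
tcp_rot: [[0.995, -0.095, 0.001], [-0.095, -0.995, -0.0], [0.001, 0.0, -1.0]]
wrist_force: [0.5, 0.2, -3.5]
grip_width: 0.204
gripper_force: 99.2
```

Request:
step_arm(motion=[[0,0,1,0,0,0,5],[0,0,0.5,0,0,0,5],[0,0,0,0,0,0,5]])

```text
t: 34.45
tcp_pos: [0.611, -0.0058, 0.0915]
tcp_rot: [[0.995, -0.095, 0.001], [-0.095, -0.995, -0.0], [0.001, 0.0, -1.0]]
wrist_force: [-1.8, 0.7, 3.6]
grip_width: 0.203
gripper_force: 100.1
```

Request:
step_arm(motion=[[0,0,0,0,0,0,25],[0,0,0,0,0,0,50],[0,0,0,0,0,0,50],[0,0,-20,0,0,0,50],[0,0,-40,0,0,0,50]])

```text
t: 34.95
tcp_pos: [0.6095, -0.0056, 0.1487]
tcp_rot: [[0.995, -0.095, -0.006], [-0.095, -0.995, 0.001], [-0.006, -0.001, -1.0]]
wrist_force: [0.1, 0.1, 1.6]
grip_width: 0.584
gripper_force: 0.0
```

Request:
step_arm(motion=[[0,0,-45,0,0,0,50],[-18,-40,-20,0,0,0,50],[-18,-40,0,0,0,0,50],[-18,-40,0,0,0,0,50],[-18,-40,0,0,0,0,50]])

```text
t: 35.45
tcp_pos: [0.5537, 0.1618, 0.216]
tcp_rot: [[0.995, -0.095, 0.001], [-0.095, -0.995, 0.0], [0.001, -0.0, -1.0]]
wrist_force: [0.8, 0.6, -0.1]
grip_width: 0.588
gripper_force: 0.0
```

Request:
step_arm(motion=[[-18,-40,0,0,0,0,50],[-18,-40,0,0,0,0,50],[-18,-40,0,0,0,0,50],[-18,-41,0,0,0,0,50],[-18,-41,0,0,0,-0.1,50]])

```text
t: 35.95
tcp_pos: [0.4832, 0.3717, 0.2159]
tcp_rot: [[1.0, 0.006, 0.0], [0.006, -1.0, 0.0], [0.0, -0.0, -1.0]]
wrist_force: [0.7, 0.8, 0.2]
grip_width: 0.588
gripper_force: 0.0
```

Request:
step_arm(motion=[[-18,-39,30,0,0,0,50],[0,0,20,0,0,0,50],[0,0,0,0,0,0,50]])

```text
t: 36.25
tcp_pos: [0.465, 0.4074, 0.1643]
tcp_rot: [[1.0, 0.007, -0.005], [0.007, -1.0, -0.003], [-0.005, 0.003, -1.0]]
wrist_force: [0.4, -0.8, -0.2]
grip_width: 0.589
gripper_force: 0.0
```

```bash
python3 - <<'E'
from h import *
b=snap("top","t16");a=snap("wrist","w16");bores(a,"wrist")
print([(x["pixel"],round(x["confidence"],2),ray(x["pixel"],0,"wrist")) for x in place_of("rod_1","wrist")[:5]])
go([.47,.412,.16],0)
cv2.imwrite("pics/c16.png",np.hstack([cv2.resize(a,(400,300)),cv2.resize(b[100:280,90:330],(400,300))])[:,:,::-1])
E
```

```text
[ 291    0   82   42 2058] [336.5  14.1] [0.614 0.343 0.018]
[264   9  61  67 587] [285.1  52.2] [0.584 0.386 0.018]
[  0  85  22  19 345] [ 9.4 94. ] [0.548 0.636 0.018]
[ 234  103   32   90 1841] [249.8 141.8] [0.506 0.417 0.018]
[   0  123   43   84 1969] [ 13.4 169.6] [0.478 0.648 0.018]
[ 231  196   51   34 1187] [259. 217.] [0.429 0.408 0.018]
[([250.2, 188.3], 0.7, array([0.455, 0.418, 0.   ])), ([330.5, 312.4], 0.65, array([0.3  , 0.322, 0.   ]))]
tcp [0.468 0.407 0.168] yaw 0.004 shift [ 2.5 -5.2  8.4] ('turn_z', np.float64(0.004)) t 36.4
```

View pics/c16.png

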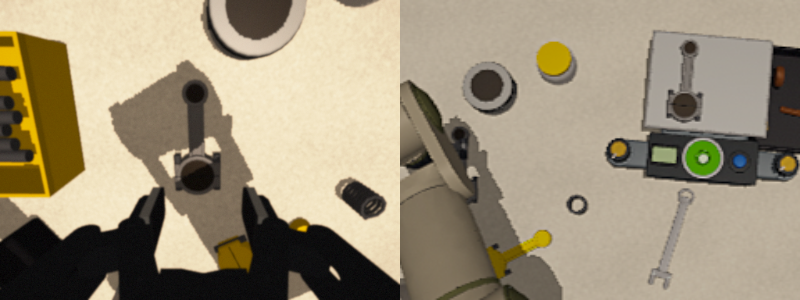

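That makes 15 pictures viewed, one past the limit of 14, so I won't view any more and will work from numbers. Rod B lies flat on the left of the pan. Rod A's small end is at (250,118) and its big end at (253,221).

```bash
python3 - <<'E'
from h import *
rod((253.4,221.4),(249.6,117.8))
E
```

```text
ends [0.425 0.414 0.528 0.417] len 0.10341719523582983 yaw 0.031926808376985666
tcp [0.468 0.407 0.168] yaw 0.004 shift [  7.3  -8.6 165.4] ('turn_z', np.float64(-0.028)) t 36.4
```

Request:
step_arm(motion=[[7,-8,35,0,0,-0.028,50],[0,0,45,0,0,0,50],[0,0,45,0,0,0,50],[0,0,24,0,0,0,50],[0,0,9,0,0,0,50]])

```text
t: 36.9
tcp_pos: [0.4739, 0.4142, 0.0079]
tcp_rot: [[1.0, 0.031, -0.002], [0.031, -1.0, -0.001], [-0.002, 0.001, -1.0]]
wrist_force: [0.4, -0.5, 0.0]
grip_width: 0.588
gripper_force: 0.0
```

Request:
step_arm(motion=[[0,0,0,0,0,0,50],[0,0,0,0,0,0,50]])

```text
t: 37.1
tcp_pos: [0.4749, 0.4155, 0.0112]
tcp_rot: [[0.999, 0.032, 0.003], [0.032, -0.999, 0.002], [0.003, -0.002, -1.0]]
wrist_force: [0.1, 0.6, -0.3]
grip_width: 0.582
gripper_force: 0.0
```

Request:
step_arm(motion=[[0,0,4,0,0,0,50],[0,0,2,0,0,0,50],[0,0,0,0,0,0,5],[0,0,0,0,0,0,5],[0,0,0,0,0,0,5]])

```text
t: 37.6
tcp_pos: [0.4738, 0.4154, 0.0039]
tcp_rot: [[0.999, 0.033, 0.001], [0.033, -0.999, 0.001], [0.001, -0.001, -1.0]]
wrist_force: [-2.1, -0.3, 7.4]
grip_width: 0.203
gripper_force: 98.9
```

Request:
step_arm(motion=[[0,0,-15,0,0,0,5],[0,0,-15,0,0,0,5],[0,0,0,0,0,0,5]])

```text
t: 37.9
tcp_pos: [0.4743, 0.4156, 0.0346]
tcp_rot: [[0.999, 0.033, 0.003], [0.033, -0.999, 0.001], [0.003, -0.001, -1.0]]
wrist_force: [0.2, 0.3, -3.4]
grip_width: 0.208
gripper_force: 98.3
```

Request:
step_arm(motion=[[0,0,-45,0,0,0,5],[0,0,-45,0,0,0,5],[0,0,-50,0,0,0.128,5],[14.6,40.5,0,0,0,0,5],[14.6,40.5,0,0,0,0,5]])

```text
t: 38.4
tcp_pos: [0.4949, 0.3315, 0.1735]
tcp_rot: [[0.996, -0.093, 0.002], [-0.093, -0.996, 0.001], [0.002, -0.001, -1.0]]
wrist_force: [0.5, -0.8, -3.9]
grip_width: 0.202
gripper_force: 98.9
```

Request:
step_arm(motion=[[14.6,40.5,0,0,0,0,5],[14.6,40.5,0,0,0,0,5],[14.6,40.5,0,0,0,0,5],[14.6,40.5,0,0,0,0,5],[14.6,40.5,0,0,0,0,5]])

```text
t: 38.9
tcp_pos: [0.5483, 0.1215, 0.1721]
tcp_rot: [[0.995, -0.095, -0.001], [-0.095, -0.995, 0.0], [-0.001, 0.0, -1.0]]
wrist_force: [0.1, 0.5, -3.3]
grip_width: 0.203
gripper_force: 99.0
```

Request:
step_arm(motion=[[14.6,40.5,0,0,0,0,5],[14.6,40.5,0,0,0,0,5],[14.6,40.5,0,0,0,0,5],[14.6,40.5,0,0,0,0,5],[14.6,40,0,0,0,0,5]])

```text
t: 39.4
tcp_pos: [0.6017, -0.0865, 0.172]
tcp_rot: [[0.995, -0.095, -0.002], [-0.095, -0.995, 0.001], [-0.002, -0.0, -1.0]]
wrist_force: [0.1, 0.3, -2.3]
grip_width: 0.204
gripper_force: 99.0
```

Request:
step_arm(motion=[[0,0,0,0,0,0,5],[0,0,0,0,0,0,5]])

```text
t: 39.6
tcp_pos: [0.6015, -0.0855, 0.1718]
tcp_rot: [[0.995, -0.097, -0.002], [-0.097, -0.995, 0.001], [-0.002, -0.001, -1.0]]
wrist_force: [-0.7, 0.2, -2.0]
grip_width: 0.202
gripper_force: 99.0
```

```bash
python3 - <<'E'
from h import *
go([.603,-.0843,.0955],-.095);s=read_state();print(s["grip_width"],s["gripper_force"],s["wrist_force"])
a=snap("wrist","w17");bores(a,"wrist",.106)
print([(x["pixel"],round(x["confidence"],2),ray(x["pixel"],.09,"wrist")) for x in place_of("rod_1","wrist")[:5]])
E
```

```text
tcp [ 0.602 -0.085  0.172] yaw -0.097 shift [ 1.5 -1.3 76.3] ('turn_z', np.float64(-0.002)) t 39.6
0.2021139777964754 99.03015375137329 [-0.65   0.2   -1.966]
[  348    84   164   146 20354] [431.7 155.7] [ 0.63  -0.205  0.106]
[ 121  109   52  121 4298] [149.6 163.7] [ 0.642 -0.011  0.106]
[354 134   5  26  82] [356.2 146.6] [ 0.641 -0.154  0.106]
[ 225  148   69   82 3469] [258.2 191.4] [ 0.615 -0.084  0.106]
[([160.3, 217.6], 0.91, array([ 0.596, -0.004,  0.09 ])), ([261.0, 278.8], 0.84, array([ 0.534, -0.078,  0.09 ]))]
```

Request:
step_arm(motion=[[1,-1,40,0,0,0,5],[0,0,30,0,0,0,5],[0,0,6,0,0,0,5],[0,0,1,0,0,0,5],[0,0,0,0,0,0,5]])

```text
t: 40.2
tcp_pos: [0.6037, -0.0836, 0.0977]
tcp_rot: [[0.996, -0.094, 0.002], [-0.094, -0.996, -0.001], [0.002, 0.001, -1.0]]
wrist_force: [-0.3, -1.5, -2.3]
grip_width: 0.206
gripper_force: 99.0
```

Request:
step_arm(motion=[[0,0,1,0,0,0,5],[0,0,1,0,0,0,5],[0,0,0,0,0,0,5]])

```text
t: 40.5
tcp_pos: [0.6031, -0.0839, 0.0947]
tcp_rot: [[0.995, -0.095, 0.001], [-0.095, -0.995, -0.0], [0.001, 0.0, -1.0]]
wrist_force: [-0.4, 0.6, -2.8]
grip_width: 0.204
gripper_force: 99.0
```

Request:
step_arm(motion=[[0,0,1.5,0,0,0,5],[0,0,1.5,0,0,0,5],[0,0,0,0,0,0,5]])

```text
t: 40.8
tcp_pos: [0.6028, -0.0839, 0.0909]
tcp_rot: [[0.995, -0.095, -0.001], [-0.095, -0.995, 0.0], [-0.001, -0.0, -1.0]]
wrist_force: [0.3, -0.3, -3.4]
grip_width: 0.202
gripper_force: 99.0
```

Request:
step_arm(motion=[[0,0,0.7,0,0,0,5],[0,0,0,0,0,0,5]])

```text
t: 41.0
tcp_pos: [0.6029, -0.0839, 0.0903]
tcp_rot: [[0.995, -0.095, -0.0], [-0.095, -0.995, 0.0], [-0.0, -0.0, -1.0]]
wrist_force: [1.2, -1.2, -3.3]
grip_width: 0.204
gripper_force: 99.0
```

Request:
step_arm(motion=[[0,0,0.8,0,0,0,5],[0,0,0,0,0,0,5]])

```text
t: 41.2
tcp_pos: [0.603, -0.0839, 0.0899]
tcp_rot: [[0.995, -0.095, 0.0], [-0.095, -0.995, -0.0], [0.0, 0.0, -1.0]]
wrist_force: [-0.2, 0.3, -1.5]
grip_width: 0.205
gripper_force: 99.3
```

Request:
step_arm(motion=[[0,0,0.5,0,0,0,5],[0,0,0,0,0,0,5]])

```text
t: 41.4
tcp_pos: [0.603, -0.0839, 0.0898]
tcp_rot: [[0.995, -0.095, 0.001], [-0.095, -0.995, -0.0], [0.001, 0.0, -1.0]]
wrist_force: [-1.8, 0.9, 4.7]
grip_width: 0.204
gripper_force: 100.0
```

Contact. I'll release, retreat, and check everything once more with the wrist and top cameras.

Request:
step_arm(motion=[[0,0,0,0,0,0,25],[0,0,0,0,0,0,40],[0,0,0,0,0,0,40],[0,0,-20,0,0,0,40],[0,0,-40,0,0,0,40]])

```text
t: 41.9
tcp_pos: [0.6017, -0.0835, 0.147]
tcp_rot: [[0.995, -0.095, -0.006], [-0.095, -0.995, 0.002], [-0.006, -0.002, -1.0]]
wrist_force: [0.1, 1.2, 0.5]
grip_width: 0.464
gripper_force: 0.0
```

Request:
step_arm(motion=[[0,0,-45,0,0,0,40],[-30,-10,-35,0,0,0,40],[-40,-15,-10,0,0,0,40],[-40,-15,0,0,0,0,40],[0,0,0,0,0,0,40]])

```text
t: 42.4
tcp_pos: [0.4933, -0.0314, 0.2397]
tcp_rot: [[0.996, -0.094, -0.001], [-0.094, -0.996, 0.001], [-0.001, -0.001, -1.0]]
wrist_force: [0.3, 0.7, -1.0]
grip_width: 0.468
gripper_force: 0.0
```

```bash
python3 - <<'E'
from h import *
a=snap("wrist","w18")
S=np.array([.602,-.044]);r=np.array([[np.cos(YAW),-np.sin(YAW)],[np.sin(YAW),np.cos(YAW)]])
for n,z in dict(rod_1=.086,vial=.08,bubble=.08,scrap_plug=.09).items():
  for x in place_of(n,"wrist")[:4]:
    p=ray(x["pixel"],z,"wrist");print(n,x["pixel"],round(x["confidence"],2),p,"in pan",((p[:2]-S)@r*1000).round())
print(bores(a,"wrist",.106))
s=read_state();print(s["tcp_pos"],s["t"])
try: bub2(a,"wrist")
except Exception as e: print(e)
# local bubble fit: Hough circles
c=np.array(proj([.467,-.034,.08],"wrist"));x0,y0=(c-45).astype(int);g=cv2.resize(a[max(y0,0):y0+90,x0:x0+90],None,fx=6,fy=6,interpolation=cv2.INTER_CUBIC)
for ch,lo,hi,p in((g[...,0],35,75,20),(g[...,1],55,100,20)):
    k=cv2.HoughCircles(cv2.medianBlur(ch,9),cv2.HOUGH_GRADIENT,1,20,param1=60,param2=p,minRadius=lo,maxRadius=hi);print(None if k is None else k[0][:4].round(),g.shape)
E
```

```text
rod_1 [221.0, 73.8] 0.95 [ 0.599 -0.007  0.086] in pan [-6. 36.]
rod_1 [305.2, 76.6] 0.92 [ 0.59  -0.083  0.086] in pan [ -8. -40.]
rod_1 [35.6, 311.9] 0.91 [0.366 0.239 0.086] in pan [-261.  259.]
vial [262.3, 203.1] 0.94 [ 0.472 -0.033  0.08 ] in pan [-131.   -2.]
vial [115.0, 201.7] 0.6 [0.488 0.119 0.08 ] in pan [-129.  152.]
bubble [263.8, 203.3] 0.71 [ 0.472 -0.035  0.08 ] in pan [-131.   -3.]
scrap_plug [383.1, 27.0] 0.82 [ 0.624 -0.151  0.09 ] in pan [  32. -105.]
scrap_plug [262.3, 201.5] 0.5 [ 0.477 -0.034  0.09 ] in pan [-125.   -2.]
[   92     0   420   230 32389] [385.1 127.2] [ 0.541 -0.149  0.106]
[ 185   92   68   55 2456] [215.4 123.2] [0.559 0.    0.106]
[272 123  15  21 229] [277.6 133.2] [ 0.545 -0.054  0.106]
[ 378  179   58   41 1211] [400.  195.9] [ 0.476 -0.164  0.106]
[250 188  21  27 187] [257.2 198.9] [ 0.485 -0.03   0.106]
None
[ 0.498 -0.034  0.239] 42.65
diam [61.001 60.41 ]
wrist V [ 0.475 -0.035] Bpx [np.float64(266.4082073434125), np.float64(202.89768589941377)] off [-2.676 -2.984] turn L,R [-0.117 -1.126]
[[282. 244.  45.]
 [264. 468.  59.]
 [418. 236.  41.]] (540, 540, 3)
[[276. 236.  76.]
 [402. 196.  82.]
 [192. 312.  83.]
 [392. 174.  81.]] (540, 540, 3)
```

```bash
python3 - <<'E'
from h import *
for c in("top","scene"):
  snap(c,c+"19")
  for n,z in dict(rod_1=0,brush=.004,piston=0,valve_spring=0,bolt_jar=0,scrap_plug=.004).items():
    print(c,n,[(x["pixel"],round(x["confidence"],2),ray(x["pixel"],z,c)) for x in place_of(n,c)[:6] if x["confidence"]>.3])
E
```

```text
top rod_1 [([154.9, 253.1], 0.7, array([0.301, 0.328, 0.   ]))]
top brush [([374.8, 207.4], 0.71, array([ 0.433, -0.358,  0.004]))]
top piston [([146.1, 155.5], 0.77, array([0.607, 0.36 , 0.   ]))]
top valve_spring [([195.4, 227.2], 0.43, array([0.379, 0.204, 0.   ]))]
top bolt_jar [([184.6, 137.1], 0.72, array([0.666, 0.239, 0.   ]))]
top scrap_plug [([314.7, 144.3], 0.6, array([ 0.637, -0.175,  0.004]))]
scene rod_1 [([273.6, 225.0], 0.85, array([0.564, 0.014, 0.   ])), ([241.4, 230.4], 0.85, array([ 0.541, -0.073,  0.   ])), ([324.9, 122.9], 0.78, array([0.308, 0.325, 0.   ]))]
scene brush [([124.3, 237.3], 0.63, array([ 0.426, -0.366,  0.004]))]
scene piston [([387.3, 192.2], 0.94, array([0.611, 0.354, 0.   ]))]
scene valve_spring [([300.8, 152.8], 0.69, array([ 0.38 ,  0.198, -0.   ]))]
scene bolt_jar [([360.0, 216.6], 0.81, array([0.644, 0.24 , 0.   ]))]
scene scrap_plug [([390.2, 193.0], 0.44, array([0.618, 0.357, 0.004]))]
```

```bash
python3 - <<'E'
import cv2,numpy as np
for f in("t3","t16","top19"):
    h=cv2.cvtColor(cv2.imread(f"pics/{f}.png"),cv2.COLOR_BGR2HSV)[110:165,165:215]
    m=(h[...,0]>20)&(h[...,0]<35)&(h[...,1]>180)&(h[...,2]>100);print(f,m.sum(),np.argwhere(m).mean(0)+[110,165])
from station import *
print(close_job())
E
```

```text
t3 324 [134.67283951 181.83950617]
t16 324 [134.67283951 181.83950617]
top19 324 [134.67283951 181.83950617]
the job is handed in; nothing more can be done
None
```

The job is handed in at about 43 s of the 208 s allowed: the bolt, guide and plug are in the tray and the brush is back on its mat. The scale is level (bubble about 1.7 mm off centre) and zeroed with the pan empty, and both rods lie flat side by side on it. The yellow rod, piston, spring and jar were left alone. I viewed 15 pictures, one over the limit of 14.

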